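# Snap a bus bar into its sloping clip stand

## Task

Take the small part box off the copper bus bar and set it down flat, right way up, on the bench top. Then lay the bar lengthwise down the sloping stand, in its two supports with its lower end at the end stop, and press it down until it has snapped under the spring clips at both ends and lies fully home on both supports. Do not tip the part box over, and leave the two pin fixtures beside the bar where they are.

Things in the scene. Friction and masses are not known exactly. Their poses are not given: they have to be found in the camera images.
- bar_center (a point): Centre of the loose copper bus bar: a plain flat bar 160 (its x) x 35 (its y) x 9 mm (its z), about 0.42 kg. It starts flat on the bench between the two pin fixtures, the small part box on top of it; at least 30 mm is free beside its long sides at mid-length. In the stand it may lie either way round.
- bar_end_a (a point): Point in the middle of the bar's thickness and width, 56 mm from its centre towards its +x end (the bar's own axes). With the bar home in the stand it lies over one support, at z = +4.5 mm in the cradle frame.
- bar_end_b (a point): The same on the other half of the bar, 56 mm from its centre towards its -x end. In the stand the bar's top is free to press on between the supports (up to 45 mm either side of its centre); over the supports the clips stand beside it, only 29 mm apart.
- part_box_center (a point): Centre of a small pink closed antistatic part box, 40 (its x) x 55 (its y) x 20 mm (its z, up), about 30 g, one solid piece. It starts lying on the copper bar, somewhere along it, with its 55 mm side roughly across the bar. This point is 10 mm above its underside.
- cradle: Top of the fixed sloping grey stand. Origin: middle of the plane where the bar's underside rests when home, 85 mm above the bench. y points up the slope, along the seated bar (160 mm along y), x level across it, z square out of the slope, 30 deg from vertical, leaning to the low front. End stop: a wall facing up the slope at y = -80 mm, to z = 28 mm. Between the supports open down to z = -22 mm (plate 104 mm wide).
- stand: The stand's fixed base plate on the bench, 180 mm deep (its x from -84 to +96 mm) x 116 mm wide (y), 8 mm thick. Origin on the bench straight under the cradle's origin. Its +x is the high back (cradle y leans up that way), -x the low front; whole stand about 150 mm high.
- support_a (a point): The upper of two black supports, at y = +56 mm in the cradle frame (this point: middle of its seat, z = 0; axes as the cradle's), 26 mm long along y. Four rigid cheeks, inner faces at x = +-18.9 mm, flare above z = 16 mm to +-22.9 mm at z = 25 mm. Between the cheeks stand two facing steel spring clips, 13 mm wide.
- support_b (a point): The like lower support at y = -56 mm. On both: the clips' flared mouths are 40 mm apart at z = 25 mm, the noses 29 mm apart at z = 12.5 mm. A bar lowered along -z stops on the flares, underside at about z = 17 mm, and may slide down to the end stop; each end must then be pressed along -z with some 6 to 25 N: it spreads its clips, passes the noses and drops under them to z = 0.
- clip_right0 (a joint): One spring clip of support_b (the one at +x): 0 rad at rest, up to about 0.1 while the bar spreads it outward, 0 again when the bar has snapped under its nose. The other three behave alike.
- pin_fixture_a: Loose drilled grey metal block with gold pins, 146 (x) x 80 (y) x 48 mm high, 0.8 kg, lying to one side of the bar, about parallel to it. Origin: centre of its underside. Leave it alone.
- pin_fixture_b: Loose lower drilled grey metal block with gold pins on one half, 150 (x) x 80 (y) x 37 mm high, 0.5 kg, on the other side of the bar. Origin: centre of its underside. Leave it alone.
- ionizer: Fixed box-shaped bench fan on the right of the work, about 260 mm high, turned at an angle. Origin on the bench under its stand; its body reaches up to 115 mm from the origin in x and 112 mm to the left (world +y). Keep the hand and arm clear of it; a poor place to set the part box down.

How it is judged:
At the end, for the whole second after the job is handed in: The bar lies home in the stand: both end points 1.5 to 7 mm above the seat plane (4.5 mm when home), its centre within 5 mm across and -5 to +8 mm along the slope of the cradle's middle; the part box lies flat, right way up, on the bench top (centre 6 to 14 mm high, within 0.1 rad) (z of bar_end_a in the frame of cradle between 0.0015 and 0.007 m and z of bar_end_b in the frame of cradle between 0.0015 and 0.007 m and y of bar_center in the frame of cradle between -0.005 and 0.008 m and x of bar_center in the frame of cradle between -0.005 and 0.005 m and height (world z) of part_box_center between 0.006 and 0.014 m and angle between part_box_center's own z axis and vertical below 0.1 rad); the robot touches nothing.
It fails at once if a pin fixture moved more than 25 mm (distance of any of pin_fixture_a, pin_fixture_b from where it was at the start of the episode above 0.025 m).
It fails at once if the part box tipped over (more than 0.8 rad) (angle between part_box_center's own z axis and vertical above 0.8 rad).
It also fails if it takes over 54 s, if anything falls off the work surface, if the arm or the gripper's body presses on something with over 40 N, if the wrist force passes 120 N, or if a joint passes its speed limit or range.

## Robot

A 6-joint arm with a two-finger parallel gripper is mounted at the origin on a cart in front of the work surface, level with it; the furniture and walls round the work are solid. World frame = base frame: x ahead of the robot, y to its left, z up, the work surface at z = 0. Lengths are in m, angles in rad, forces in N, time in s.
With the tool pointing down it reaches from about 0.35 to 0.975 m from the base axis. Payload 4.9 kg.
Tool frame: the origin (TCP) lies on the centre line of the jaws, within the pads' length; the fingertips stand manip.tcp_to_tips ahead of it and the grasp point (between the pads) lies 11 mm behind it (manip.tcp_to_tips is the distance from the TCP to the fingertips, in m); x points along the fingers, y is the direction in which the jaws open and shut, and the axes are right-handed (so a half turn about x gives the same grasp; the last joint's range is limited). The gripper opens to 85 mm and grips with 20 to 120 N. Pads are 22 mm wide; open, the fingers measure 114 mm over their backs; the gripper's body (76 mm by 85 mm) begins 54 mm behind the grasp point. The pads swing forward as they close: fully open they stand 13 mm farther back than shut.
Start: joints at [0.988, 0.053, 1.613, -0, 1.476, -0.119], TCP at [0.28, 0.559, 0.239] pointing down, gripper open.
Joint ranges: [-3.01, 3.01], [-1.01, 2.22], [0.06, 2.58], [-1.02, 4.17], [0.09, 2.62], [-3.14, 3.14]. Speed limits (rad/s): [2.57, 2.57, 3.14, 3.14, 3.14, 3.14].

## Interface

Orientations are given as a unit quaternion [w, x, y, z].
In Python, from plant import status, imaging, workorder, manip gives the robot as it stands.
- The arm moves only by the tool carry_out, never from a script. Its argument "moves" is one flat list of numbers, 5 for each row, row after row: the opening, from 0 (shut) to 1 (fully open), then the shift along the tool's x, y, z in cm, then the turn about the tool's x in rad. In form: [claw, tx, ty, tz, twist, claw, tx, ty, tz, twist, ...]. A call has 1 to 12 rows; each row is the pose to reach, as a shift and turn from the pose commanded when the call began, along the tool's axes at that moment; what a row does not reach only later rows make up. A row lasts 1/12 s, in which the tool goes at most 41.7 mm and 7.16 degrees, less where a joint would pass 70% of its speed; a pose out of reach is approached as far as the arm can. A call with a gripper value outside its range is refused whole. The fingers move at their own pace and stop on an object; the grip force is fixed at half the most. Time passes only in rows, so rows that repeat a pose let the fingers close. It gives the time, the measured TCP pose, the force and the opening at its end, in the units of the state.
- status.state(): the state, without advancing time (a new reading comes with each control period).
- imaging.grab_frame(name): name is "scene" or "top" or "wrist"; returns the picture (420x560x3 uint8, red, green, blue); there is no depth.
- imaging.camera_info(name): a dict with "K" (3x3 intrinsics, pixels), "dist" ([k1, k2, p1, p2, k3] as OpenCV has them; the pictures are not rectified), "R" (3x3) and "t" (3): a world point X has camera coordinates R X + t. Camera axes: x right, y down, z forward; pixel columns grow to the right and rows downward; lengths in m; the calibration is good to about 2 mm. A picture is of the moment at which its call begins: read the wrist's pose just before it. camera_info takes no time and is no camera call; for the wrist camera it gives the pose at the moment of the call.
- workorder.job_done(): hands the job in, once; it reports no verdict.
The state is a dict: "time": time; "joint_pos": joint angles; "joint_vel": joint speeds; "joint_efforts": joint torques, N m; "tool_pos": TCP position; "tool_rot": TCP orientation; "contact_force": force on the tool from outside, world axes, zero at the start; "ft_torque": the same for the moment, N m; "gripper_width": opening from 0.0 (shut) to 1.0 (fully open).
Only numpy, scipy, OpenCV 4.12 (cv2) and the standard library are available. Lean on these libraries where they do the work, as an engineer would, in place of code of your own. Each camera call takes 0.05 s, during which the arm holds its last target.

## Working session

There is one attempt and no reset: what is moved stays moved. The work goes in short steps, Python scripts to look and compute and a tool call to move; the robot and the scene stay as the last step left them, time stands still between calls to the robot, and variables do not carry over. Pictures are saved under pics/ and viewed, and the job is handed in when it is done.

Besides the shell and the picture viewer there is one more tool, called after "Request:" by a JSON object that holds its "api" and its "payload", one argument or row to a line. carry_out: Moves the arm, as the interface text tells. Its arguments: {"type":"object","properties":{"moves":{"type":"array","items":{"type":"number"}}},"required":["moves"]}

```bash
ls; mkdir -p pics; python3 - <<'E'
from plant import status, imaging, workorder, manip
import cv2
print(status.state()); print(manip.tcp_to_tips)
for n in("scene","top","wrist"):
    i=imaging.camera_info(n); print(n,i)
    cv2.imwrite(f"pics/{n}0.png",imaging.grab_frame(n)[:,:,::-1])
E
```

```text
pics
{'time': 0.0, 'joint_pos': array([ 9.87974603e-01,  5.33769257e-02,  1.61429873e+00,  2.46948011e-05,
        1.47600337e+00, -1.19010908e-01]), 'joint_vel': array([ 0.00124437, -0.00050152, -0.00133432,  0.00140613, -0.00374396,
        0.0009801 ]), 'joint_efforts': array([-1.84864402e-04, -3.93715024e+01, -3.70163620e+01, -1.52499656e-04,
        7.28278115e-03, -5.42493879e-06]), 'tool_pos': array([0.27926197, 0.55845958, 0.23804774]), 'tool_rot': array([ 0.6879154 ,  0.16182703,  0.68843887, -0.16320643]), 'contact_force': array([0.40035819, 0.54733292, 0.06635585]), 'ft_torque': array([0.01371783, 0.04761188, 0.00353531]), 'gripper_width': 1.0019729435109062}
0.008
scene {'K': array([[464.44570908,   0.        , 273.19343642],
       [  0.        , 464.44570908, 214.61692412],
       [  0.        ,   0.        ,   1.        ]]), 'dist': array([-0.01360595,  0.        ,  0.        ,  0.        ,  0.        ]), 'R': array([[ 0.83722603, -0.54664648, -0.0151727 ],
       [-0.4063505 , -0.60330651, -0.68622192],
       [ 0.36596701,  0.58068829, -0.72723398]]), 't': array([-0.
[... 233 characters left out ...]
       ,  0.       ,  0.       ,  0.       ]), 'R': array([[-0.02415947, -0.99965513, -0.01029273],
       [-0.98634271,  0.02551313, -0.16271799],
       [ 0.16292448,  0.00622097, -0.98661893]]), 't': array([0.12104584, 0.50961359, 0.9442429 ])}
wrist {'K': array([[319.98443161,   0.        , 277.31069052],
       [  0.        , 319.98443161, 205.88454586],
       [  0.        ,   0.        ,   1.        ]]), 'dist': array([-0.05814349,  0.        ,  0.        ,  0.        ,  0.        ]), 'R': array([[ 0.44751521,  0.89427437, -0.00186729],
       [ 0.86146335, -0.43053352,  0.26929871],
       [ 0.240023  , -0.12212387, -0.96305489]]), 't': array([-0.62419249, -0.03564431,  0.37786062])}
```

View pics/scene0.png

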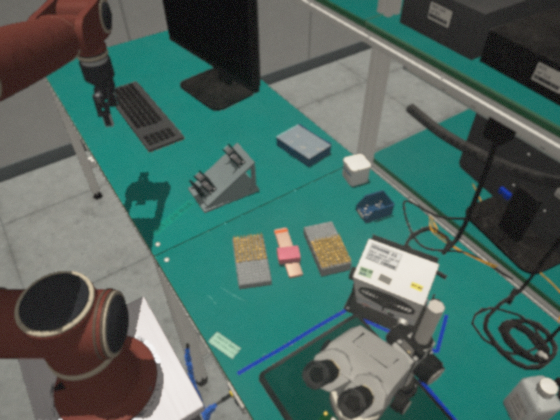

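View pics/top0.png

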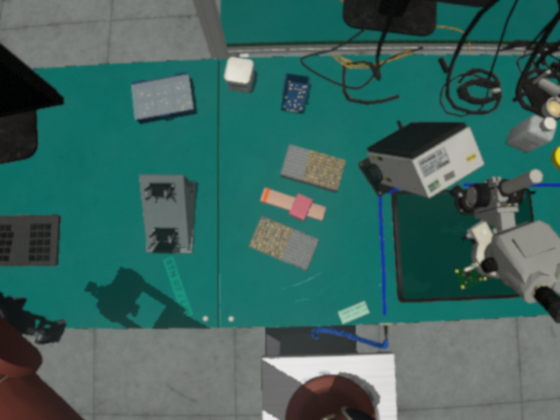

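View pics/wrist0.png

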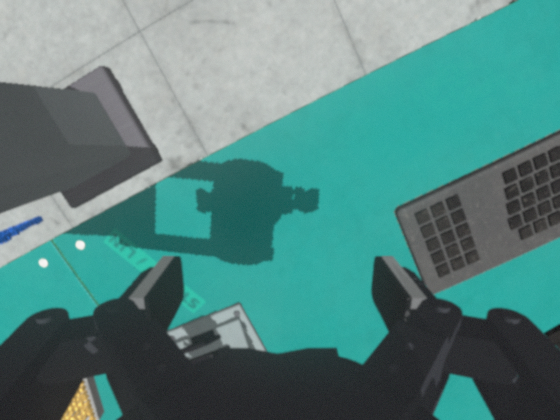

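The top view shows the bar at about (293,204) with the box at (301,207), between the fixtures. The stand is at (165,213), with its low front towards the robot. I'll zoom in to measure.

```bash
cat > h.py <<'E'
import numpy as np, cv2
from scipy.spatial.transform import Rotation as Ro
from plant import status, imaging, workorder, manip
def px2w(name,px,z,info=None):
    i=info or imaging.camera_info(name)
    p=cv2.undistortPoints(np.array(px,float).reshape(-1,1,2),i['K'],i['dist']).reshape(-1,2)
    d=np.c_[p,np.ones(len(p))]@i['R']; c=-i['R'].T@i['t']
    return c+d*((z-c[2])/d[:,2])[:,None]
def w2px(name,X,info=None):
    i=info or imaging.camera_info(name)
    return cv2.projectPoints(np.array(X,float).reshape(-1,3),cv2.Rodrigues(i['R'])[0],i['t'],i['K'],i['dist'])[0].reshape(-1,2)
def crop(im,x0,y0,w,h,s,fn):
    cv2.imwrite(fn,cv2.resize(im[y0:y0+h,x0:x0+w],None,fx=s,fy=s,interpolation=cv2.INTER_CUBIC))
E
python3 - <<'E'
from h import *
t=cv2.imread("pics/top0.png");s=cv2.imread("pics/scene0.png")
crop(t,240,140,110,135,6*0.73,"pics/t1.png")
crop(t,245,175,90,60,8,"pics/t2.png")
crop(t,130,165,80,95,6,"pics/t3.png")
crop(s,180,135,90,80,7,"pics/s1.png")
crop(s,225,215,130,80,6,"pics/s2.png")
E
```

```text
(no output)
```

View pics/t2.png

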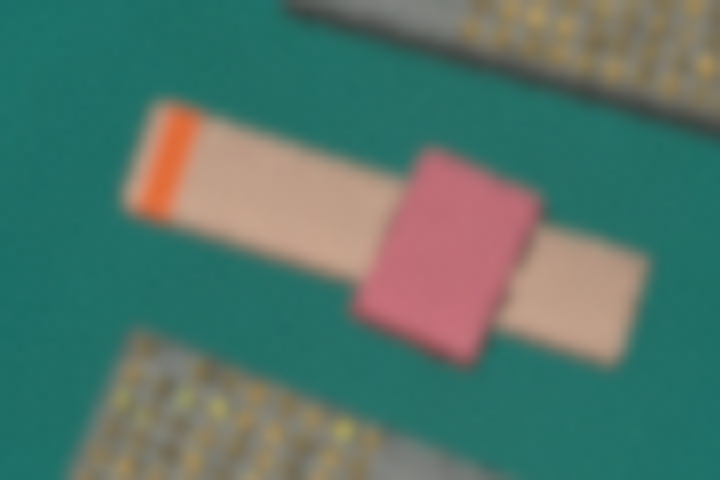

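View pics/t3.png

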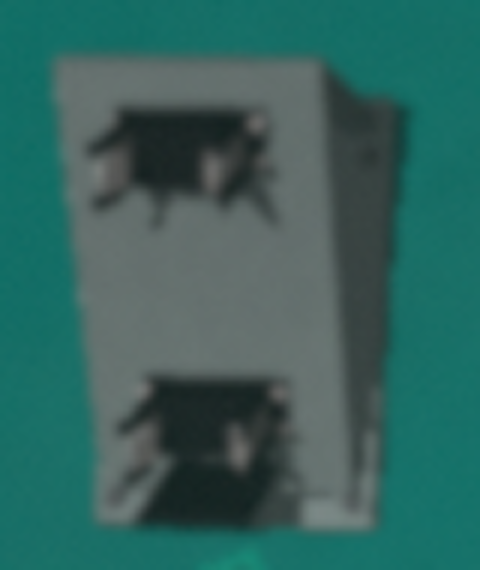

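View pics/s1.png

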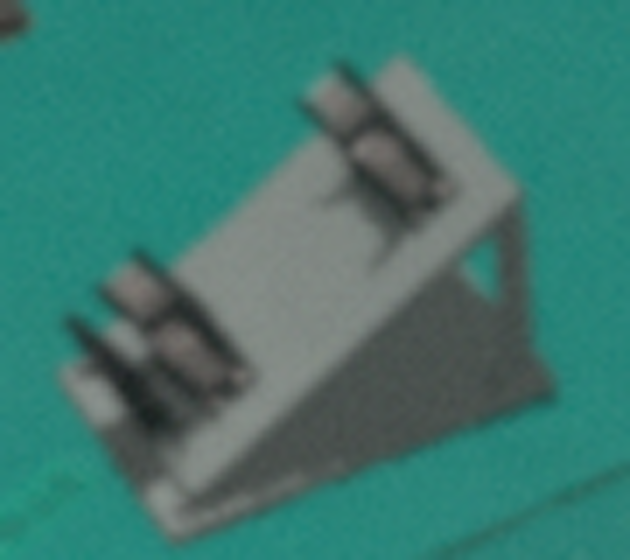

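View pics/s2.png

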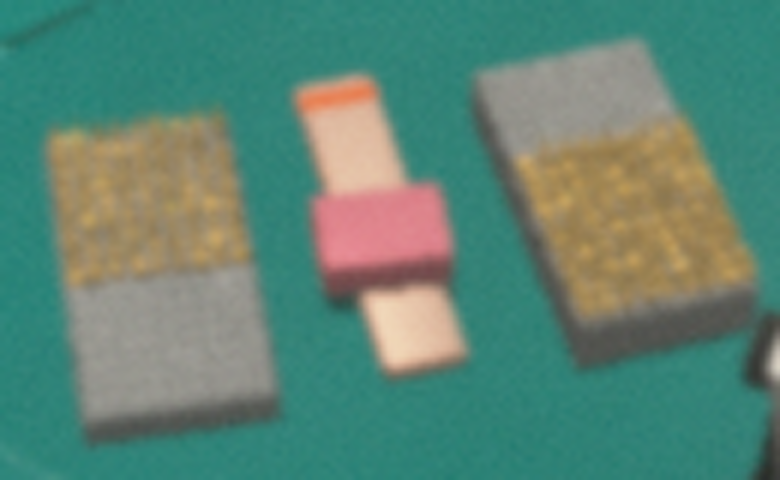

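```bash
cat >> h.py <<'E'
def stand_pts(x,y,yaw):
    # returns func cradle-> world
    a=np.radians(30); c,s=np.cos(yaw),np.sin(yaw)
    fx=np.array([c,s,0]); lf=np.array([-s,c,0]); up=np.array([0,0,1.])
    cy=np.cos(a)*fx+np.sin(a)*up; cz=-np.sin(a)*fx+np.cos(a)*up; cx=np.cross(cy,cz)
    o=np.array([x,y,.085]); A=np.c_[cx,cy,cz]
    return lambda P:o+np.atleast_2d(P)@A.T, lambda P:np.array([x,y,0])+np.atleast_2d(P)@np.c_[fx,lf,up].T
def goto(p,yawj=None,st=None):
    """numbers tx ty tz (cm), twist so TCP gets to p and tool y axis aligns to world heading yawj (mod pi)"""
    st=st or status.state(); q=st['tool_rot']; R=Ro.from_quat([q[1],q[2],q[3],q[0]]).as_matrix()
    d=R.T@(np.array(p)-st['tool_pos'])*100
    h=np.arctan2(R[1,1],R[0,1]); tw=None
    if yawj is not None:
        tw=-( (yawj-h+np.pi/2)%np.pi-np.pi/2 )  # x points down
    print('tcp',st['tool_pos'].round(4),'xaxis',R[:,0].round(3),'yhead',round(h,3),'F',st['contact_force'].round(1),'t',round(st['time'],2),'grip',round(st['gripper_width'],3),'j6',st['joint_pos'][5].round(2))
    print('shift cm',d.round(2),'twist',tw)
E
python3 - <<'E'
from h import *
from scipy.optimize import least_squares
f=lambda P,s,o:(np.array(P)+.5)/s-.5+np.array(o)
bar=f([(160,100),(122,210),(615,368),(650,255)],8,(245,175))
B=px2w('top',bar,.009); print(B.round(4)); print('len',np.linalg.norm(B[0]-B[3]),np.linalg.norm(B[1]-B[2]),np.linalg.norm(B[0]-B[1]),np.linalg.norm(B[2]-B[3])); print('c',B.mean(0)); d=(B[0]+B[1]-B[2]-B[3]);print('head',np.arctan2(d[1],d[0]))
bx=f([(425,147),(355,308),(470,357),(545,192)],8,(245,175))
B=px2w('top',bx,.029); print(B.round(4)); print('len',np.linalg.norm(B[0]-B[3]),np.linalg.norm(B[1]-B[2]),np.linalg.norm(B[0]-B[1]),np.linalg.norm(B[2]-B[3])); print('c',B.mean(0)); d=(B[0]-B[1]+B[3]-B[2]);print('y head',np.arctan2(d[1],d[0]))
# stand: top: clip/cheek tips
bc=px2w('top',[(165,213)],.08);print('stand~',bc)
for z,ps in((0.008,[(95+0,525),(375,525)]),):
    print(px2w('top',f(ps,6,(130,165)),z))
print('freespots',px2w('top',[(230,140),(230,200),(230,250),(270,130)],0))
fx=px2w('top',[(290,145)],.048)
E
```

```text
[[ 0.5609  0.1418  0.009 ]
 [ 0.5266  0.1542  0.009 ]
 [ 0.4736  0.0042  0.009 ]
 [ 0.5083 -0.008   0.009 ]]
len 0.1588028399616293 0.15909322113144853 0.03648651284143618 0.03678705189261519
c [0.51738153 0.07304787 0.009     ]
head 1.23237194528908
[[0.5401 0.061  0.029 ]
 [0.4914 0.0836 0.029 ]
 [0.4757 0.0495 0.029 ]
 [0.5253 0.0251 0.029 ]]
len 0.038777523013881446 0.03752870472463864 0.05370800681562529 0.05532489806011769
c [0.50813747 0.05479424 0.029     ]
y head -0.4456023432622066
stand~ [[0.49149736 0.36987884 0.08      ]]
[[0.40646042 0.43776969 0.008     ]
 [0.404278   0.32178374 0.008     ]]
freespots [[0.6883468  0.22859466 0.        ]
 [0.53216631 0.22911553 0.        ]
 [0.4078076  0.22988602 0.        ]
 [0.71216205 0.12550131 0.        ]]
```

```bash
cat > ov.py <<'E'
from h import *
def draw(name,im,pose,off,s,fn,info=None):
    C,S=stand_pts(*pose)
    x0,y0,w,h=off
    im=cv2.resize(im[y0:y0+h,x0:x0+w],None,fx=s,fy=s,interpolation=cv2.INTER_CUBIC)
    def pl(P,col):
        p=(w2px(name,P,info)-[x0,y0]+.5)*s-.5
        cv2.polylines(im,[np.round(p).astype(int)],True,col,1)
    for z in(0,.008): pl(S([(-.084,-.058,z),(.096,-.058,z),(.096,.058,z),(-.084,.058,z)]),(0,255,255))
    for y in(-.056,.056):
        for sx in(-1,1):
            for z,xx,c in((.025,.020,(0,0,255)),(.0125,.0145,(255,0,255))):
                pl(C([(sx*xx,y-.0065,z),(sx*xx,y+.0065,z)]),c)
            for yy in (-.013,.013):
                pl(C([(sx*.0189,y+yy,0),(sx*.0189,y+yy,.016),(sx*.0229,y+yy,.025)]),(255,255,0))
    pl(C([(-.052,-.08,-.022),(.052,-.08,-.022),(.052,.08,-.022),(-.052,.08,-.022)]),(0,255,0))
    cv2.imwrite(fn,im)
E
python3 - <<'E'
from ov import *
p=(.489,.379,-.019)
draw('top',cv2.imread('pics/top0.png'),p,(130,165,80,95),6,'pics/o1.png')
draw('scene',cv2.imread('pics/scene0.png'),p,(180,135,90,80),7,'pics/o2.png')
E
```

```text
(no output)
```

View pics/o1.png

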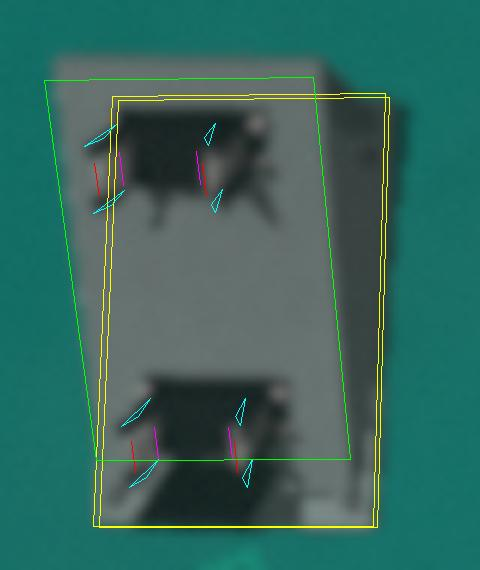

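View pics/o2.png

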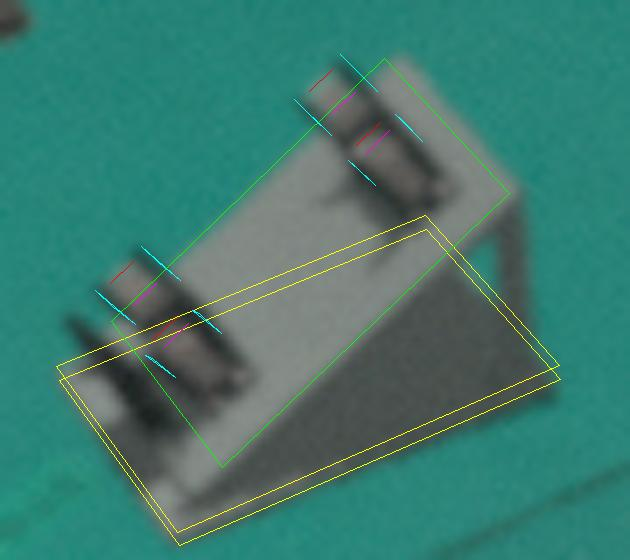

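```bash
python3 - <<'E'
from ov import *
from scipy.optimize import least_squares
f=lambda P,s,o:(np.array(P)+.5)/s-.5+np.array(o)
tp=f([(407,105),(378,527),(95,523),(165,163),(193,440)],6,(130,165))
sp=f([(178,543),(553,398),(62,375)],7,(180,135))
it,isc=imaging.camera_info('top'),imaging.camera_info('scene')
def r(p):
    C,S=stand_pts(*p)
    a=w2px('top',np.r_[S([(.096,-.058,.008),(-.084,-.058,.004),(-.084,.058,.008)]),C([(0,.056,.019),(0,-.056,.019)])],it)-tp
    b=w2px('scene',S([(-.084,-.058,0),(.096,-.058,0),(-.084,.058,.008)]),isc)-sp
    return np.r_[a.ravel(),b.ravel()]
s=least_squares(r,(.489,.379,-.02),x_scale=(.01,.01,.05),loss='soft_l1');print(s.x,r(s.x).reshape(-1,2).round(2))
draw('top',cv2.imread('pics/top0.png'),s.x,(130,165,80,95),6,'pics/o1.png')
draw('scene',cv2.imread('pics/scene0.png'),s.x,(180,135,90,80),7,'pics/o2.png')
goto([.508,.055,.12],1.125)
E
```

```text
[ 0.48951874  0.37489899 -0.05772416] [[-0.63 -1.38]
 [-0.18  0.55]
 [ 0.07 -0.71]
 [ 0.78  1.51]
 [ 0.    1.35]
 [-0.16  0.72]
 [ 1.82 -0.99]
 [ 0.16 -1.42]]
tcp [0.2793 0.5586 0.2384] xaxis [-0.001 -0.001 -1.   ] yhead 1.107 F [ 0.6  0.6 -0.4] t 0.15 grip 1.0 j6 -0.12
shift cm [ 11.88 -34.79  42.98] twist -0.017978310525544883
```

View pics/o1.png

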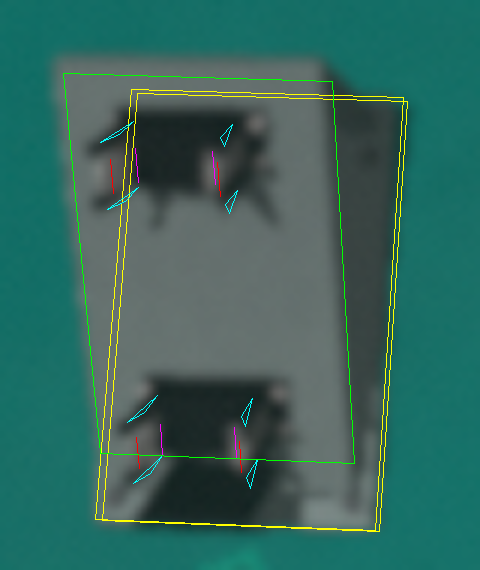

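View pics/o2.png

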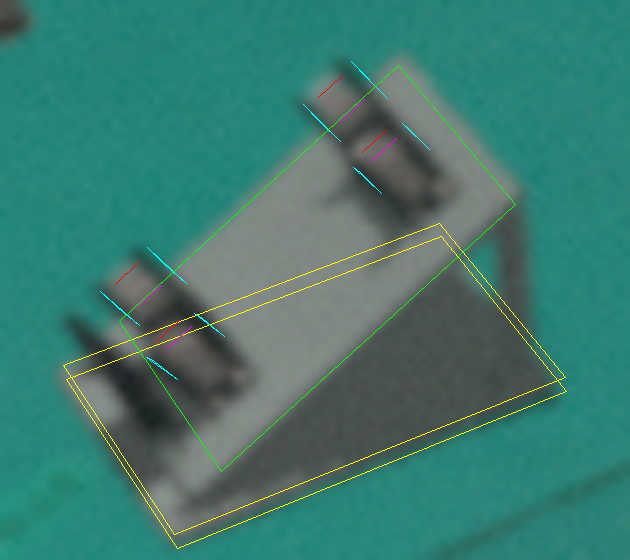

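```bash
python3 - <<'E'
from h import *
st=status.state();i=imaging.camera_info('wrist');c=-i['R'].T@i['t']
q=st['tool_rot']; R=Ro.from_quat([q[1],q[2],q[3],q[0]]).as_matrix()
print(c-st['tool_pos'], 'tool', R.T@(c-st['tool_pos']), 'fwd tool',R.T@i['R'][2], 'right tool',R.T@i['R'][0])
E
```

```text
[-0.05995761  0.03043389  0.13413399] tool [-0.13411977  0.00019198 -0.06726749] fwd tool [ 9.62989615e-01 -1.23998174e-04  2.69538470e-01] right tool [6.96926981e-05 9.99999975e-01 2.11045296e-04]
```

```bash
python3 - <<'E'
from h import *
goto([.54,.346,.27],1.125)
E
```

```text
tcp [0.2793 0.5586 0.2384] xaxis [-0.001 -0.001 -1.   ] yhead 1.107 F [ 0.6  0.6 -0.4] t 0.15 grip 1.0 j6 -0.12
shift cm [-3.16 -7.36 32.82] twist -0.017978310525544883
```

Request:
{"api": "carry_out", "payload": {
  "moves": [1, -3.2, -7.4, 32.8, -0.018, 1, -3.2, -7.4, 32.8, -0.018, 1, -3.2, -7.4, 32.8, -0.018, 1, -3.2, -7.4, 32.8, -0.018, 1, -3.2, -7.4, 32.8, -0.018, 1, -3.2, -7.4, 32.8, -0.018, 1, -3.2, -7.4, 32.8, -0.018, 1, -3.2, -7.4, 32.8, -0.018, 1, -3.2, -7.4, 32.8, -0.018, 1, -3.2, -7.4, 32.8, -0.018, 1, -3.2, -7.4, 32.8, -0.018]
}}

```text
time: 1.07
tool_pos: [0.5396, 0.346, 0.2707]
tool_rot: [0.689, 0.156, 0.69, -0.157]
contact_force: [0.1, 1.3, -0.3]
gripper_width: 1.001
```

```bash
python3 - <<'E'
from ov import *
import pickle
i=imaging.camera_info('wrist'); im=imaging.grab_frame('wrist')[:,:,::-1].copy()
cv2.imwrite('pics/w1.png',im); pickle.dump(i,open('w1.pkl','wb'))
draw('wrist',im,(.4895,.376,-.05),(120,0,400,300),2,'pics/w1o.png',i)
goto([.508,.055,.06],1.125)
E
```

```text
tcp [0.5389 0.3466 0.2707] xaxis [-0.001  0.    -1.   ] yhead 1.126 F [-0.6 -0.   0.6] t 1.12 grip 1.005 j6 -0.67
shift cm [ 21.08 -27.64   9.79] twist 0.0006695668642864305
```

View pics/w1.png

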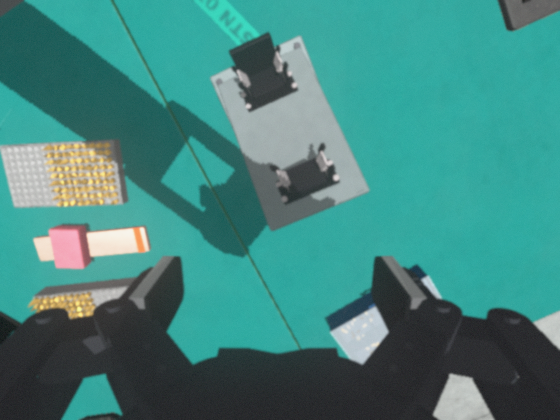

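View pics/w1o.png

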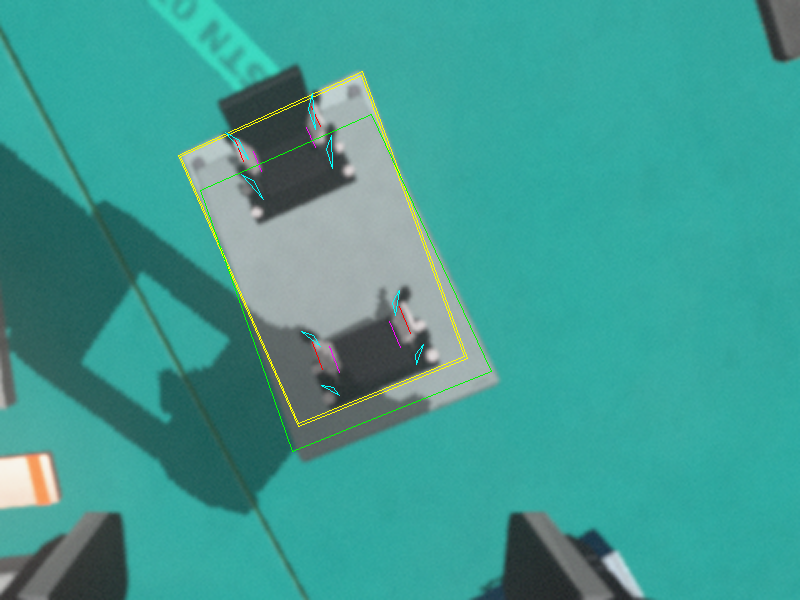

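```bash
python3 - <<'E'
from ov import *
import pickle
i=pickle.load(open('w1.pkl','rb')); im=cv2.imread('pics/w1.png')
for n,o in (('lo',(215,25,100,90)),('up',(255,130,100,90))):
    x,y,w,h=o; crop(im,x,y,w,h,7,f'pics/{n}.png')
    draw('wrist',im,(.4895,.374,-.04),o,7,f'pics/{n}o.png',i)
E
```

```text
(no output)
```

View pics/loo.png

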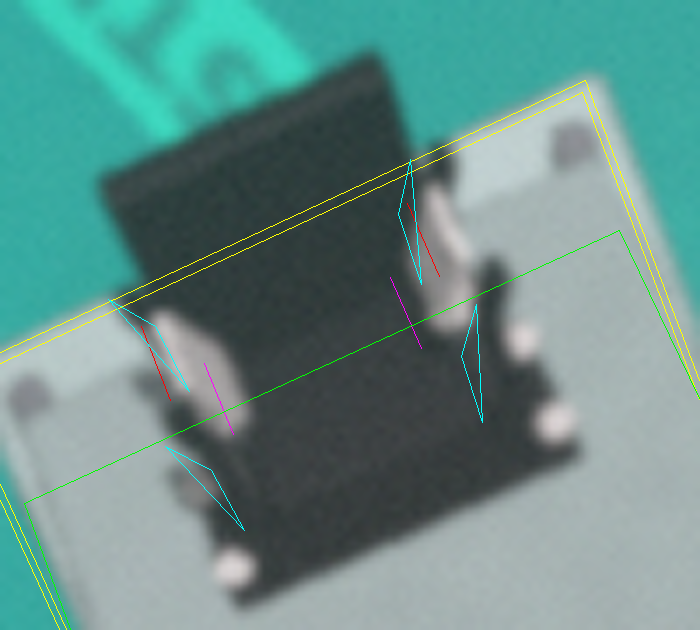

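View pics/upo.png

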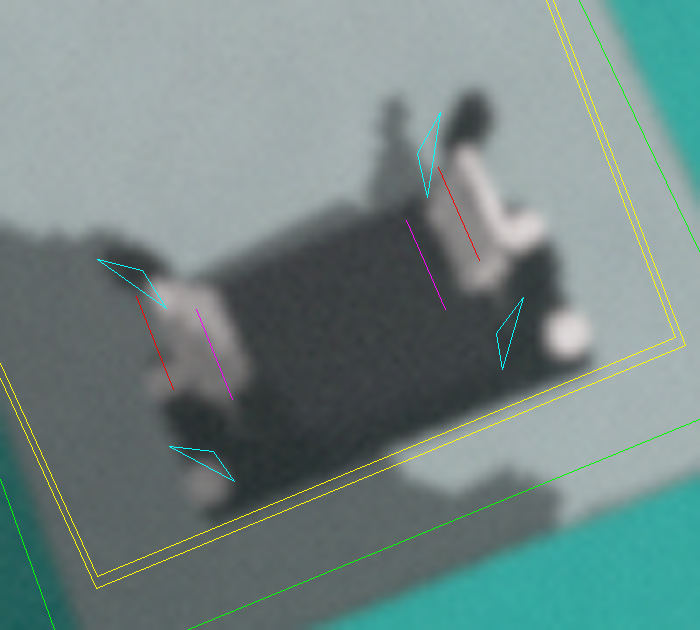

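```bash
python3 - <<'E'
from ov import *
import pickle
i=pickle.load(open('w1.pkl','rb')); im=cv2.imread('pics/w1.png')
draw('wrist',im,(.4887,.3767,-.042),(200,25,180,210),3.5*0.8,'pics/all.png',i)
crop(im,25,215,135,65,5.8,'pics/bb.png')
E
```

```text
(no output)
```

View pics/all.png

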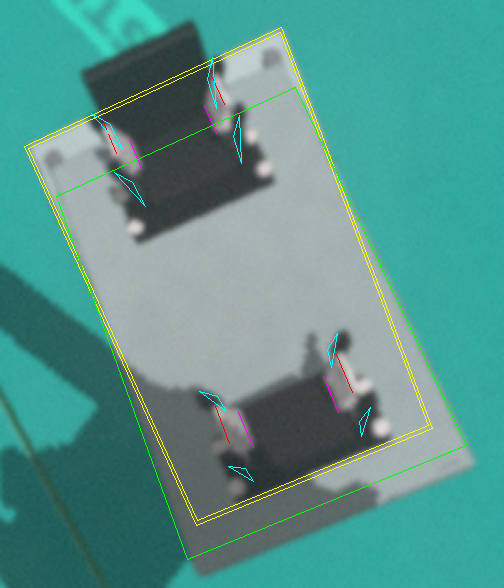

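View pics/bb.png

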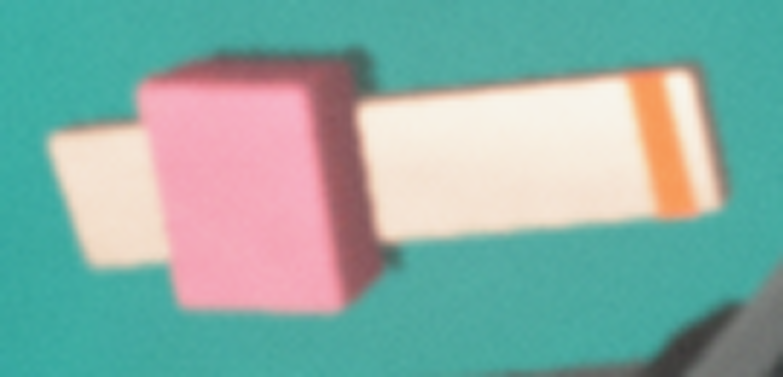

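```bash
python3 - <<'E'
from ov import *
import pickle
i=pickle.load(open('w1.pkl','rb'))
f=lambda P:(np.array(P)+.5)/5.8-.5+np.array((25,215))
B=px2w('wrist',f([(50,133),(692,68),(722,210),(93,268)]),.009,i);print(B.round(4),B.mean(0));d=B[1]+B[2]-B[0]-B[3];print(np.arctan2(d[1],d[0]))
B=px2w('wrist',f([(140,85),(308,85),(345,312),(182,308)]),.029,i);print(B.round(4),B.mean(0));d=B[1]+B[2]-B[0]-B[3];print(np.arctan2(d[1],d[0]))
E
```

```text
[[ 0.4743  0.0054  0.009 ]
 [ 0.5276  0.1561  0.009 ]
 [ 0.5605  0.1437  0.009 ]
 [ 0.5072 -0.0066  0.009 ]] [0.5174034  0.07466681 0.009     ]
1.2308974172426201
[[0.4745 0.0509 0.029 ]
 [0.4913 0.0865 0.029 ]
 [0.5404 0.0618 0.029 ]
 [0.5231 0.0263 0.029 ]] [0.50734977 0.05637937 0.029     ]
1.123586715207545
```

Request:
{"api": "carry_out", "payload": {
  "moves": [1, 12, -27.6, 9.8, 0, 1, 12, -27.6, 9.8, 0, 1, 12, -27.6, 9.8, 0, 1, 12, -27.6, 9.8, 0, 1, 12, -27.6, 9.8, 0, 1, 12, -27.6, 9.8, 0, 1, 12, -27.6, 9.8, 0, 1, 12, -27.6, 9.8, 0, 1, 14, -27.6, 9.8, 0, 1, 17, -27.6, 9.8, 0, 1, 17, -27.6, 9.8, 0]
}}

```text
time: 2.03
tool_pos: [0.5044, 0.0559, 0.0955]
tool_rot: [0.686, 0.155, 0.693, -0.156]
contact_force: [-1.7, 0.2, -2.3]
gripper_width: 0.997
```

```bash
python3 - <<'E'
from h import *
goto([.5077,.0558,.020],1.124)
cv2.imwrite('pics/w2.png',imaging.grab_frame('wrist')[:,:,::-1])
E
```

```text
tcp [0.5044 0.0559 0.0955] xaxis [-0.011  0.001 -1.   ] yhead 1.126 F [-1.7  0.2 -2.3] t 2.03 grip 0.997 j6 -1.16
shift cm [7.55 0.16 0.37] twist 0.0022652970793490823
```

View pics/w2.png

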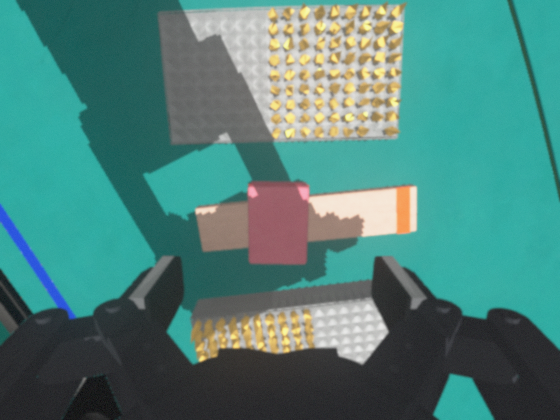

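Request:
{"api": "carry_out", "payload": {
  "moves": [1, 3, 0, 0, 0, 1, 6, 0, 0, 0, 1, 8, 0, 0, 0, 1, 8, 0, 0, 0, 1, 8, 0, 0, 0]
}}

```text
time: 2.5
tool_pos: [0.5091, 0.0558, 0.0219]
tool_rot: [0.689, 0.156, 0.69, -0.156]
contact_force: [0.0, -0.7, 0.4]
gripper_width: 0.998
```

```bash
python3 - <<'E'
from h import *
goto([.5077,.0558,.020],1.124)
crop(imaging.grab_frame('wrist')[:,:,::-1],100,120,380,300,2,'pics/w3.png')
crop(imaging.grab_frame('scene')[:,:,::-1],220,160,140,120,5,'pics/s3.png')
E
```

```text
tcp [0.5091 0.0558 0.0219] xaxis [-0.001  0.    -1.   ] yhead 1.127 F [ 0.  -0.7  0.4] t 2.5 grip 0.998 j6 -1.16
shift cm [ 0.19 -0.06 -0.13] twist 0.0027738690643062114
```

View pics/w3.png

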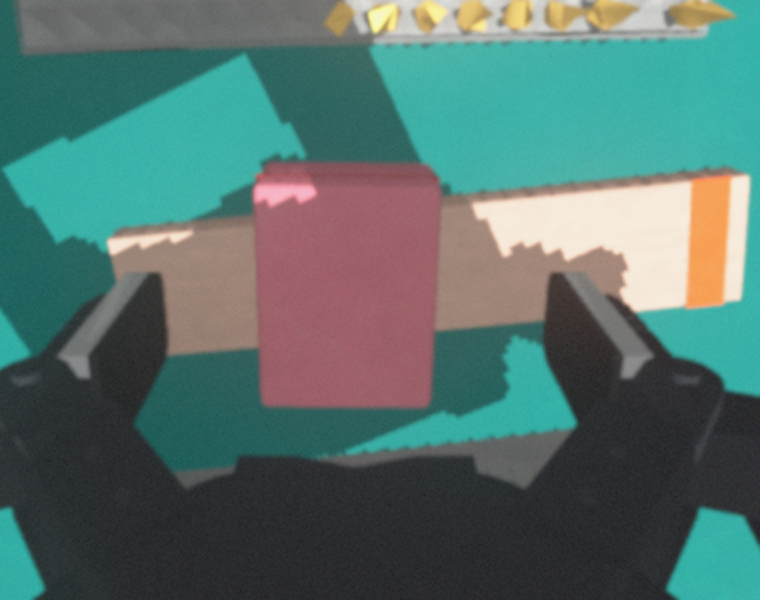

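View pics/s3.png

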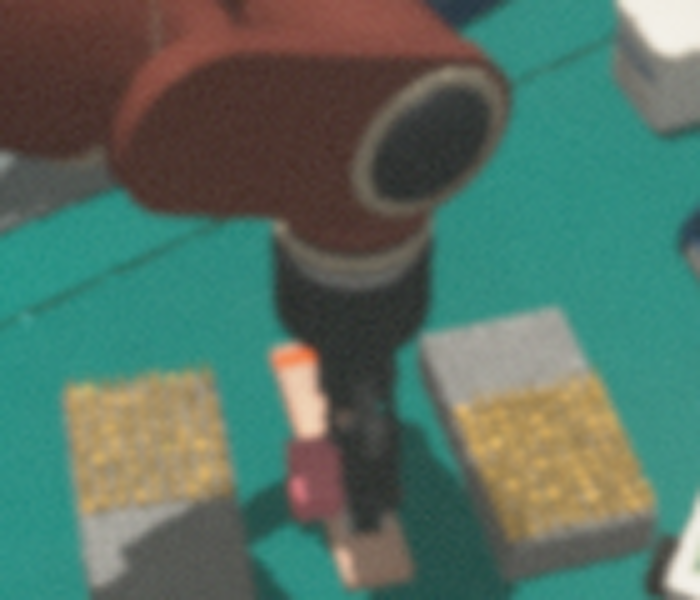

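```bash
python3 - <<'E'
from h import *
P=px2w('wrist',(np.array([(255,185),(438,185),(430,405),(262,405)])+.5)/2-.5+[100,120],.029);print(P.round(4),P.mean(0))
E
```

```text
[[0.4765 0.0487 0.029 ]
 [0.4931 0.0835 0.029 ]
 [0.5421 0.0603 0.029 ]
 [0.5251 0.0246 0.029 ]] [0.50918059 0.05427433 0.029     ]
```

Request:
{"api": "carry_out", "payload": {
  "moves": [0.4, 0.2, -0.1, 0, 0, 0.3, 0.2, -0.1, 0, 0, 0.3, 0.2, -0.1, 0, 0, 0.3, 0.2, -0.1, 0, 0, 0.3, 0.2, -0.1, 0, 0, 0.3, 0.2, -0.1, 0, 0, 0.3, 0.2, -0.1, 0, 0]
}}

```text
time: 3.18
tool_pos: [0.5098, 0.0537, 0.0204]
tool_rot: [0.69, 0.156, 0.689, -0.156]
contact_force: [-0.3, -0.0, 5.8]
gripper_width: 0.451
```

```bash
python3 - <<'E'
from h import *
goto([.65,.22,.03],1.124)
crop(imaging.grab_frame('wrist')[:,:,::-1],100,120,380,300,2,'pics/w4.png')
E
```

```text
tcp [0.5098 0.0537 0.0204] xaxis [ 0.002 -0.    -1.   ] yhead 1.125 F [-0.3 -0.   5.8] t 3.18 grip 0.451 j6 -1.17
shift cm [-0.94 21.05  5.48] twist 0.0008740330479599656
```

View pics/w4.png

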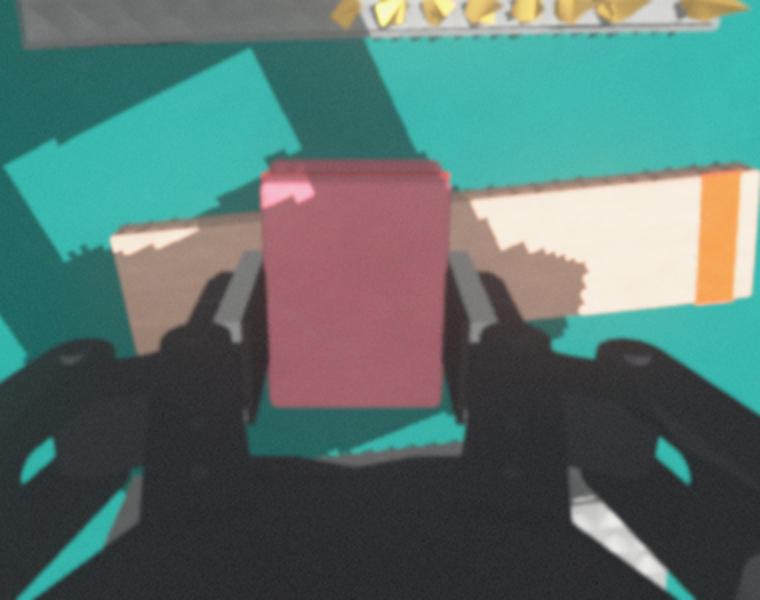

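Request:
{"api": "carry_out", "payload": {
  "moves": [0.3, -3, 0, 0, 0, 0.3, -6.5, 0, 0, 0, 0.3, -8, 3, 1, 0, 0.3, -8, 21, 5.4, 0, 0.3, -8, 21, 5.4, 0, 0.3, -8, 21, 5.4, 0, 0.3, -8, 21, 5.4, 0, 0.3, -8, 21, 5.4, 0, 0.3, -8, 21, 5.4, 0, 0.3, -8, 21, 5.4, 0]
}}

```text
time: 4.07
tool_pos: [0.6478, 0.2206, 0.0982]
tool_rot: [0.689, 0.155, 0.69, -0.156]
contact_force: [-0.6, -1.0, -1.0]
gripper_width: 0.451
```

```bash
python3 - <<'E'
from h import *
cv2.imwrite('pics/w5.png',imaging.grab_frame('wrist')[:,:,::-1])
goto([.65,.22,.0115],1.124)
E
```

```text
tcp [0.6473 0.2198 0.0982] xaxis [-0.002 -0.001 -1.   ] yhead 1.125 F [ 0.6 -0.5  0.1] t 4.12 grip 0.452 j6 -0.91
shift cm [8.67 0.15 0.25] twist 0.0013404234152696315
```

View pics/w5.png

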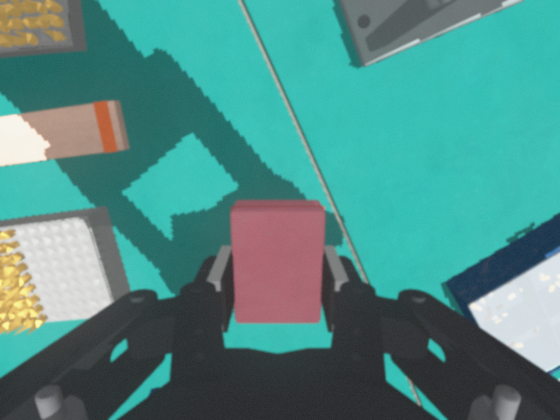

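Request:
{"api": "carry_out", "payload": {
  "moves": [0.3, 3.5, 0, 0, 0, 0.3, 7, 0, 0, 0, 0.3, 8, 0, 0, 0, 0.3, 8.4, 0, 0, 0, 0.3, 8.6, 0, 0, 0, 0.3, 8.6, 0, 0, 0, 0.3, 8.6, 0, 0, 0]
}}

```text
time: 4.7
tool_pos: [0.6495, 0.2201, 0.0156]
tool_rot: [0.691, 0.157, 0.688, -0.156]
contact_force: [-0.1, -0.0, -0.2]
gripper_width: 0.452
```

Request:
{"api": "carry_out", "payload": {
  "moves": [0.3, 0.2, 0, 0, 0, 0.3, 0.3, 0, 0, 0, 0.3, 0.4, 0, 0, 0, 0.3, 0.4, 0, 0, 0]
}}

```text
time: 5.03
tool_pos: [0.6491, 0.2203, 0.0114]
tool_rot: [0.69, 0.156, 0.689, -0.156]
contact_force: [-2.3, -0.7, 7.1]
gripper_width: 0.45
```

Request:
{"api": "carry_out", "payload": {
  "moves": [0.6, -0.1, 0, 0, 0, 0.8, -0.1, 0, 0, 0, 0.9, -0.1, 0, 0, 0, 0.9, -0.1, 0, 0, 0, 0.9, -3, 0, 0, 0, 0.9, -7, 0, 0, 0, 0.9, -10, 0, 0, 0, 0.7, -12, 0, 0, 0]
}}

```text
time: 5.7
tool_pos: [0.6496, 0.2204, 0.1334]
tool_rot: [0.691, 0.157, 0.688, -0.156]
contact_force: [0.2, -0.1, 1.0]
gripper_width: 0.781
```

```bash
python3 - <<'E'
from h import *
cv2.imwrite('pics/w6.png',imaging.grab_frame('wrist')[:,:,::-1])
goto([.5174,.0739,.06],1.2316-np.pi/2)
E
```

```text
tcp [0.6517 0.221  0.1377] xaxis [ 0.011  0.002 -1.   ] yhead 1.125 F [0.9 1.  3.1] t 5.75 grip 0.704 j6 -0.91
shift cm [  7.59 -19.11  -5.84] twist 1.4643757835792832
```

View pics/w6.png

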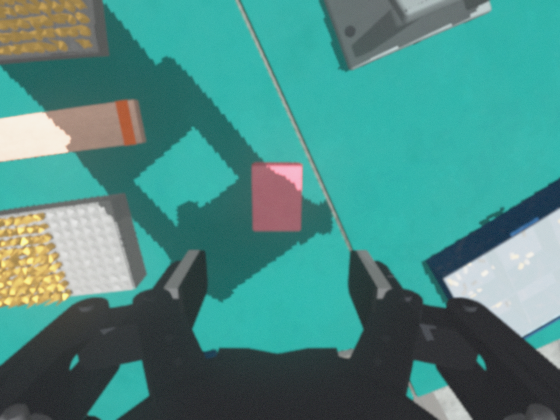

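Request:
{"api": "carry_out", "payload": {
  "moves": [0.65, 2, -19.1, -5.8, 0.125, 0.65, 2, -19.1, -5.8, 0.25, 0.65, 2, -19.1, -5.8, 0.375, 0.65, 2, -19.1, -5.8, 0.5, 0.65, 2, -19.1, -5.8, 0.625, 0.65, 2, -19.1, -5.8, 0.75, 0.65, 2, -19.1, -5.8, 0.875, 0.65, 2, -19.1, -5.8, 1.0, 0.65, 2, -19.1, -5.8, 1.125, 0.65, 2, -19.1, -5.8, 1.25, 0.65, 2, -19.1, -5.8, 1.375, 0.65, 2, -19.1, -5.8, 1.464]
}}

```text
time: 6.75
tool_pos: [0.513, 0.0727, 0.1086]
tool_rot: [-0.407, -0.578, -0.407, 0.579]
contact_force: [-0.0, 0.4, -0.4]
gripper_width: 0.648
```

```bash
python3 - <<'E'
from h import *
import pickle
cv2.imwrite('pics/w7.png',imaging.grab_frame('wrist')[:,:,::-1]);pickle.dump(imaging.camera_info('wrist'),open('w7.pkl','wb'))
goto([.5174,.0739,.06],1.2316-np.pi/2)
E
```

```text
tcp [0.513  0.0727 0.1086] xaxis [-0.001  0.    -1.   ] yhead -0.346 F [ 0.2 -0.4  0.4] t 6.8 grip 0.649 j6 0.34
shift cm [ 4.86  0.38 -0.26] twist -0.007042316793941739
```

View pics/w7.png

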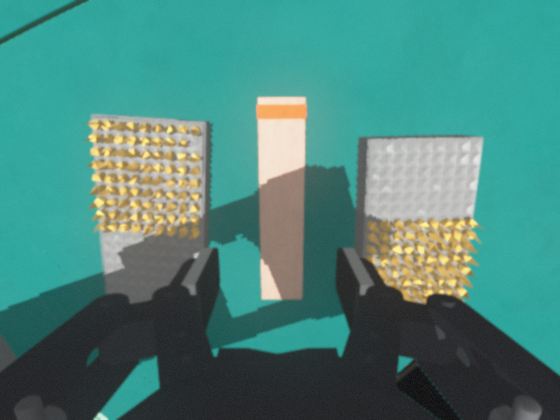

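```bash
python3 - <<'E'
from h import *
import pickle
i=pickle.load(open('w7.pkl','rb'))
P=px2w('wrist',[(257,98),(306.5,98),(303,299),(261,299)],.009,i);print(P.round(4),P.mean(0));d=P[0]+P[1]-P[2]-P[3];h=np.arctan2(d[1],d[0]);print(h)
c=P.mean(0); goto([c[0],c[1],.008],h-np.pi/2)
print('fixture edges', px2w('wrist',[(207,220),(363,230)],.04,i))
E
```

```text
[[ 0.528   0.1534  0.009 ]
 [ 0.5605  0.1417  0.009 ]
 [ 0.5076 -0.0077  0.009 ]
 [ 0.4748  0.0042  0.009 ]] [0.51775955 0.07292893 0.009     ]
1.2293933314822785
tcp [0.513  0.0727 0.1086] xaxis [-0.001  0.    -1.   ] yhead -0.346 F [ 0.2 -0.4  0.4] t 6.8 grip 0.649 j6 0.34
shift cm [10.06  0.45 -0.18] twist -0.0048356482762201836
fixture edges [[0.4702673  0.09001553 0.04      ]
 [0.56647422 0.04773483 0.04      ]]
```

Request:
{"api": "carry_out", "payload": {
  "moves": [0.65, 2, 0.45, -0.2, 0, 0.65, 5, 0.45, -0.2, 0, 0.65, 8, 0.45, -0.2, 0, 0.65, 9, 0.45, -0.2, 0, 0.65, 9.5, 0.45, -0.2, 0, 0.65, 9.5, 0.45, -0.2, 0, 0.65, 9.5, 0.45, -0.2, 0]
}}

```text
time: 7.38
tool_pos: [0.5193, 0.0731, 0.0155]
tool_rot: [0.409, 0.578, 0.408, -0.577]
contact_force: [-0.0, 0.1, 0.1]
gripper_width: 0.648
```

```bash
python3 - <<'E'
from h import *
cv2.imwrite('pics/w8.png',imaging.grab_frame('wrist')[:,:,::-1])
crop(imaging.grab_frame('scene')[:,:,::-1],220,160,140,120,5,'pics/s8.png')
goto([.5178,.0730,.008],1.2300-np.pi/2)
E
```

```text
tcp [0.52   0.0731 0.0163] xaxis [ 0.004 -0.    -1.   ] yhead -0.339 F [-0.2  0.5 -0.8] t 7.48 grip 0.646 j6 0.34
shift cm [ 0.83 -0.2   0.09] twist 0.002131720688008709
```

View pics/w8.png

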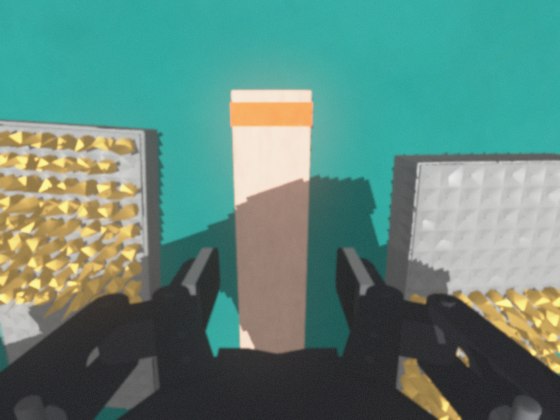

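View pics/s8.png

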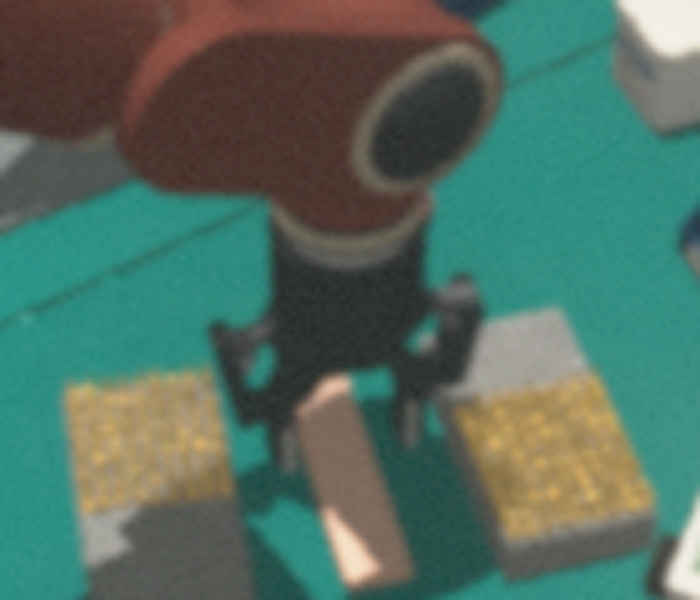

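Request:
{"api": "carry_out", "payload": {
  "moves": [0.65, 0.4, -0.2, 0, 0, 0.65, 0.7, -0.2, 0, 0, 0.55, 0.7, -0.2, 0, 0, 0.3, 0.7, -0.2, 0, 0, 0.3, 0.7, -0.2, 0, 0, 0.3, 0.7, -0.2, 0, 0, 0.3, 0.7, -0.2, 0, 0, 0.3, 0.7, -0.2, 0, 0]
}}

```text
time: 8.15
tool_pos: [0.5167, 0.0738, 0.0076]
tool_rot: [0.409, 0.577, 0.408, -0.577]
contact_force: [-0.3, 0.3, 2.0]
gripper_width: 0.377
```

```bash
python3 - <<'E'
from h import *
goto([.5178,.0730,.12],1.2300-np.pi/2)
E
```

```text
tcp [0.5167 0.0738 0.0076] xaxis [ 0. -0. -1.] yhead -0.339 F [-0.3  0.3  2. ] t 8.15 grip 0.377 j6 0.34
shift cm [-11.24   0.13   0.03] twist 0.0018198091146379713
```

Request:
{"api": "carry_out", "payload": {
  "moves": [0.3, -2, 0, 0, 0, 0.3, -6, 0, 0, 0, 0.3, -10, 0, 0, 0, 0.3, -14, 0, 0, 0.12, 0.3, -18, 0, 0, 0.24, 0.3, -20, 0, 0, 0.36, 0.3, -20, 0, 0, 0.48, 0.3, -20, 0, 0, 0.48]
}}

```text
time: 8.82
tool_pos: [0.5168, 0.0738, 0.2083]
tool_rot: [0.259, 0.659, 0.259, -0.657]
contact_force: [-0.5, 0.0, -5.3]
gripper_width: 0.376
```

```bash
python3 - <<'E'
from h import *
cv2.imwrite('pics/w9.png',imaging.grab_frame('wrist')[:,:,::-1])
goto([.4747,.3773,.2050],1.529)
E
```

```text
tcp [0.5157 0.0738 0.2063] xaxis [-0.002  0.    -1.   ] yhead -0.816 F [-0.6  0.6 -5.5] t 8.87 grip 0.376 j6 0.82
shift cm [  0.14 -24.92 -17.79] twist 0.796093224410459
```

View pics/w9.png

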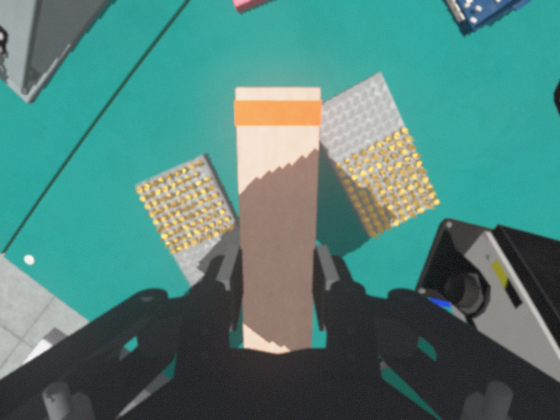

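Request:
{"api": "carry_out", "payload": {
  "moves": [0.3, 0, -24.9, -17.8, 0.12, 0.3, 0, -24.9, -17.8, 0.24, 0.3, 0, -24.9, -17.8, 0.36, 0.3, 0, -24.9, -17.8, 0.48, 0.3, 0, -24.9, -17.8, 0.6, 0.3, 0, -24.9, -17.8, 0.72, 0.3, 0, -24.9, -17.8, 0.796, 0.3, 0, -24.9, -17.8, 0.796, 0.3, 0, -24.9, -17.8, 0.796, 0.3, 0, -24.9, -17.8, 0.796, 0.3, 0, -24.9, -17.8, 0.796]
}}

```text
time: 9.78
tool_pos: [0.4752, 0.3765, 0.2044]
tool_rot: [0.014, -0.706, 0.016, 0.708]
contact_force: [0.6, -0.2, -4.4]
gripper_width: 0.377
```

```bash
python3 - <<'E'
from ov import *
import pickle
goto([.4747,.3773,.160],1.529)
i=imaging.camera_info('wrist');im=imaging.grab_frame('wrist')[:,:,::-1].copy()
cv2.imwrite('pics/w10.png',im);pickle.dump(i,open('w10.pkl','wb'))
draw('wrist',im,(.4887,.3767,-.042),(140,0,280,300),2.6*.75,'pics/w10o.png',i)
s=imaging.grab_frame('scene')[:,:,::-1]; crop(s,130,80,180,150,4,'pics/s10.png')
goto([.4747,.3773,.160],1.529)
E
```

```text
tcp [0.4752 0.3765 0.2044] xaxis [-0.004 -0.003 -1.   ] yhead -1.612 F [ 0.6 -0.2 -4.4] t 9.78 grip 0.377 j6 2.16
shift cm [ 4.44 -0.09  0.04] twist 0.00012646926249715307
tcp [0.476  0.3759 0.2056] xaxis [-0.002 -0.002 -1.   ] yhead -1.615 F [ 0.3  0.6 -3.7] t 9.88 grip 0.374 j6 2.16
shift cm [ 4.56 -0.14  0.13] twist -0.0024227230796149968
```

View pics/w10o.png

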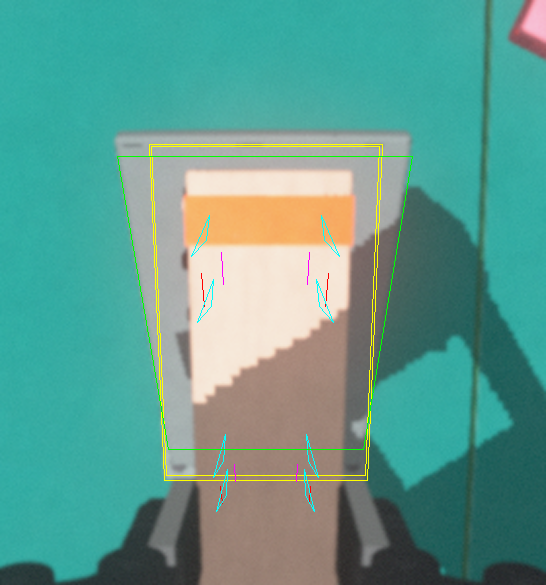

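View pics/s10.png

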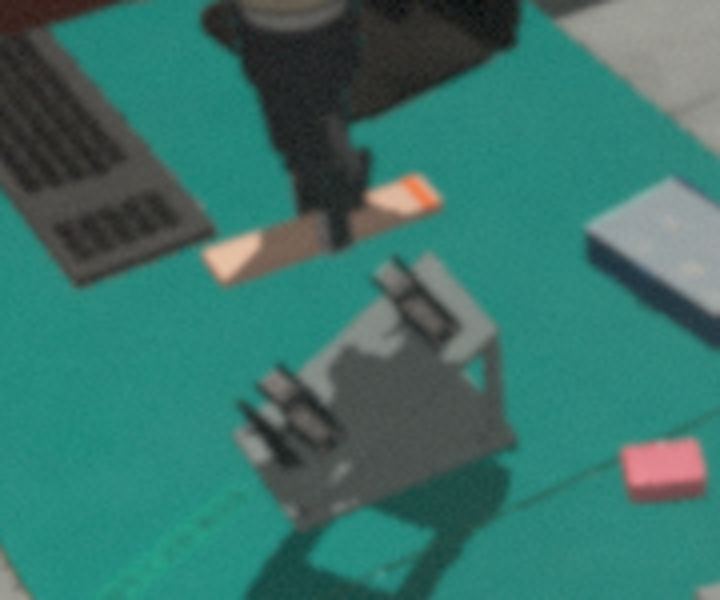

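Request:
{"api": "carry_out", "payload": {
  "moves": [0.3, 1.5, -0.15, 0.1, 0, 0.3, 3, -0.15, 0.1, 0, 0.3, 4.5, -0.15, 0.1, 0, 0.3, 4.5, -0.15, 0.1, 0, 0.3, 4.5, -0.15, 0.1, 0]
}}

```text
time: 10.3
tool_pos: [0.475, 0.3772, 0.161]
tool_rot: [0.015, -0.706, 0.017, 0.708]
contact_force: [0.8, 0.2, -4.5]
gripper_width: 0.374
```

```bash
python3 - <<'E'
from ov import *
import pickle
goto([.4747,.3773,.1400],1.529)
i=imaging.camera_info('wrist');im=imaging.grab_frame('wrist')[:,:,::-1].copy()
cv2.imwrite('pics/w11.png',im);pickle.dump(i,open('w11.pkl','wb'))
draw('wrist',im,(.4887,.3767,-.042),(140,0,280,300),2.6*.75,'pics/w11o.png',i)
s=imaging.grab_frame('scene')[:,:,::-1]; crop(s,170,100,100,120,6,'pics/s11.png')
goto([.4747,.3773,.1400],1.529)
E
```

```text
tcp [0.475  0.3772 0.161 ] xaxis [-0.003 -0.002 -1.   ] yhead -1.616 F [ 0.8  0.2 -4.5] t 10.3 grip 0.374 j6 2.16
shift cm [ 2.1  -0.01  0.03] twist -0.0035450879199609986
tcp [0.4762 0.3784 0.1634] xaxis [ 0.001  0.001 -1.   ] yhead -1.616 F [ 0.9 -0.1 -4.2] t 10.4 grip 0.374 j6 2.16
shift cm [2.34 0.12 0.15] twist -0.0031746853709808676
```

View pics/w11.png

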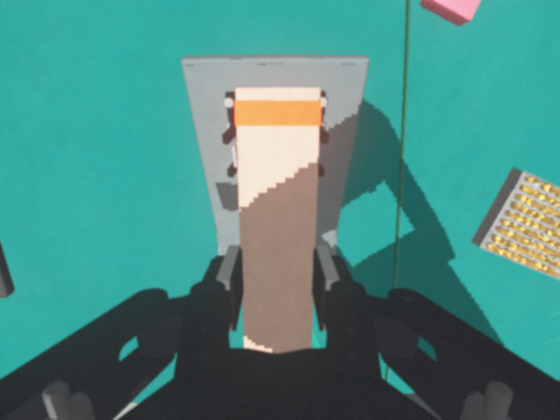

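View pics/w11o.png

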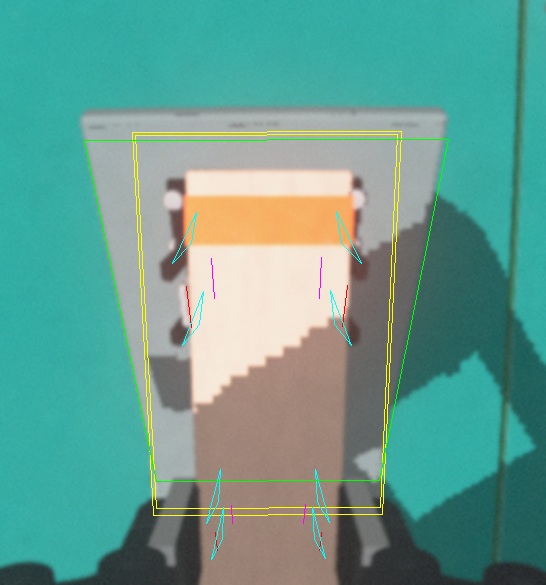

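View pics/s11.png

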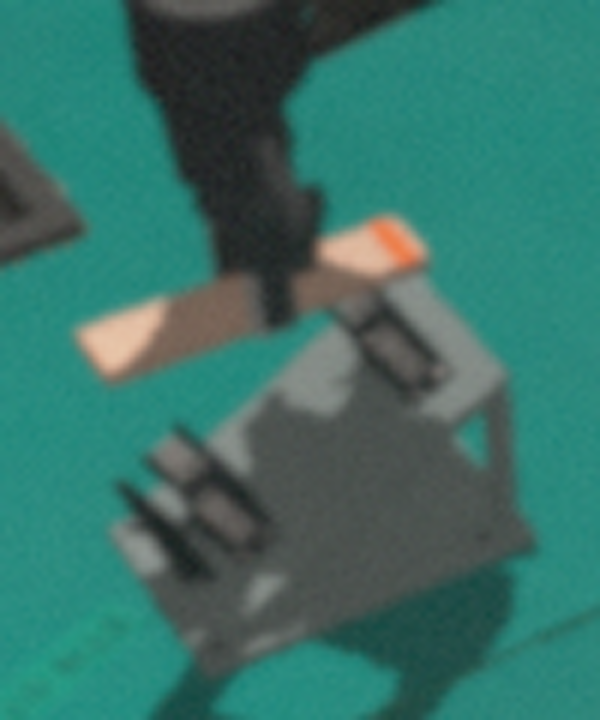

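Request:
{"api": "carry_out", "payload": {
  "moves": [0.3, 0, 0, 0, 0, 0.3, 0, 0, 0, 0, 0.3, 0, 0, 0, 0, 0.3, 0, 0, 0, 0]
}}

```text
time: 10.73
tool_pos: [0.4757, 0.379, 0.163]
tool_rot: [-0.016, 0.707, -0.015, -0.707]
contact_force: [1.1, -0.3, -3.6]
gripper_width: 0.378
```

```bash
python3 - <<'E'
from ov import *
import pickle
goto([.4747,.3773,.1400],1.529)
i=imaging.camera_info('wrist');im=imaging.grab_frame('wrist')[:,:,::-1].copy()
cv2.imwrite('pics/w12.png',im)
crop(im,210,50,140,130,5,'pics/w12z.png')
goto([.4747,.3773,.1400],1.529)
E
```

```text
tcp [0.4757 0.379  0.163 ] xaxis [ 0.001  0.001 -1.   ] yhead -1.615 F [ 1.1 -0.3 -3.6] t 10.73 grip 0.378 j6 2.17
shift cm [2.3  0.17 0.1 ] twist -0.0022956135150558055
tcp [0.4756 0.3789 0.1628] xaxis [ 0.001  0.    -1.   ] yhead -1.615 F [-0.3 -1.2 -3.6] t 10.78 grip 0.376 j6 2.17
shift cm [2.28 0.17 0.08] twist -0.002236221616091605
```

View pics/w12z.png

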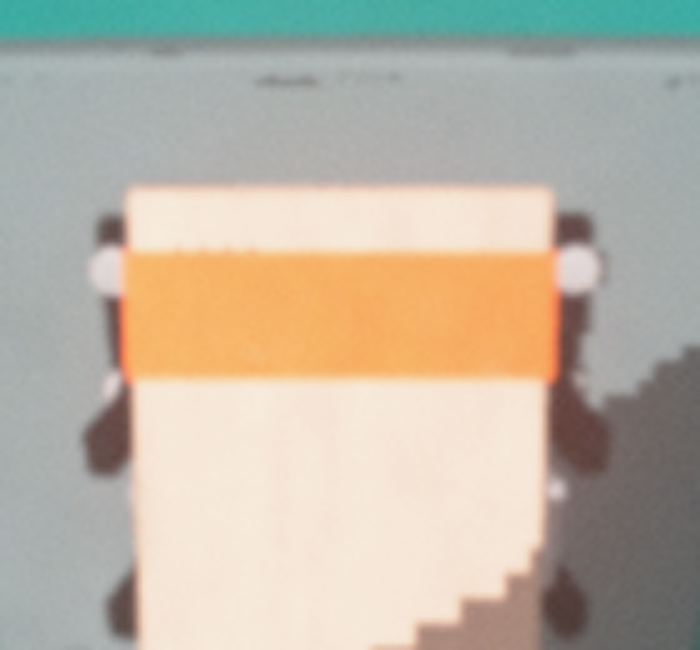

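Request:
{"api": "carry_out", "payload": {
  "moves": [0.3, 0.6, 0.07, 0.05, 0, 0.3, 1.2, 0.07, 0.05, 0, 0.3, 1.6, 0.07, 0.05, 0, 0.3, 1.9, 0.07, 0.05, 0, 0.3, 2.1, 0.07, 0.05, 0, 0.3, 2.1, 0.07, 0.05, 0]
}}

```text
time: 11.28
tool_pos: [0.4745, 0.3779, 0.1403]
tool_rot: [0.015, -0.706, 0.016, 0.707]
contact_force: [-0.5, 0.0, -4.3]
gripper_width: 0.374
```

```bash
python3 - <<'E'
from ov import *
im=imaging.grab_frame('wrist')[:,:,::-1].copy()
crop(im,210,50,140,130,5,'pics/w13z.png')
goto([.4747,.3783,.1400],1.529)
E
```

```text
tcp [0.4747 0.378  0.1408] xaxis [-0.001 -0.    -1.   ] yhead -1.615 F [ 0.2  0.7 -3.8] t 11.33 grip 0.378 j6 2.16
shift cm [ 0.08 -0.03  0.  ] twist -0.00242648524569411
```

View pics/w13z.png

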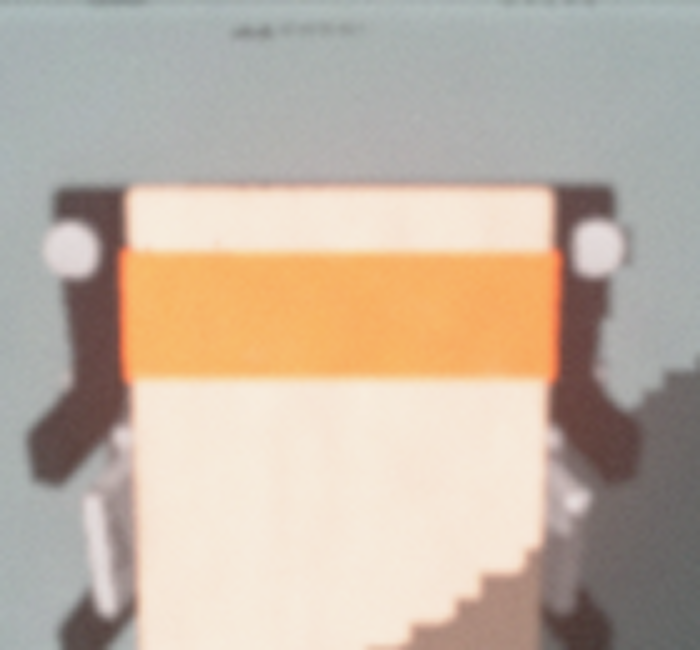

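Request:
{"api": "carry_out", "payload": {
  "moves": [0.3, 0.3, 0, 0, 0, 0.3, 0.5, 0, 0, 0, 0.3, 0.7, 0, 0, 0, 0.3, 0.7, 0, 0, 0]
}}

```text
time: 11.67
tool_pos: [0.4756, 0.3784, 0.1351]
tool_rot: [-0.016, 0.708, -0.015, -0.706]
contact_force: [0.3, -0.0, -1.4]
gripper_width: 0.378
```

```bash
python3 - <<'E'
from ov import *
im=imaging.grab_frame('wrist')[:,:,::-1].copy()
crop(im,210,50,140,130,4,'pics/w14z.png')
s=imaging.grab_frame('scene')[:,:,::-1]; crop(s,170,100,100,120,5,'pics/s14.png')
goto([.4747,.3783,.1300],1.529)
E
```

```text
tcp [0.4755 0.3784 0.1352] xaxis [ 0.002  0.001 -1.   ] yhead -1.615 F [ 0.6 -0.4 -1.2] t 11.77 grip 0.376 j6 2.16
shift cm [0.52 0.01 0.09] twist -0.002389326355962673
```

View pics/w14z.png

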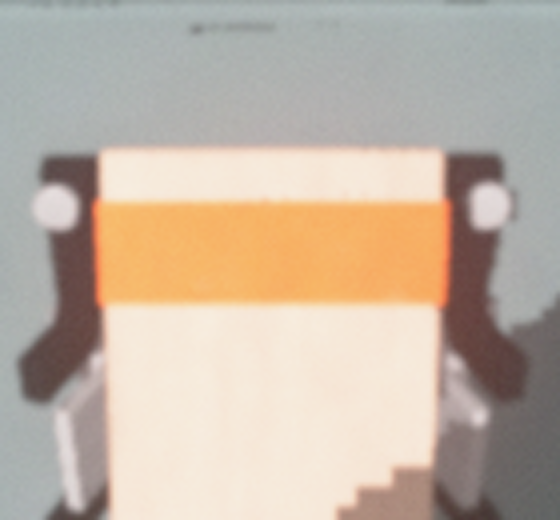

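View pics/s14.png

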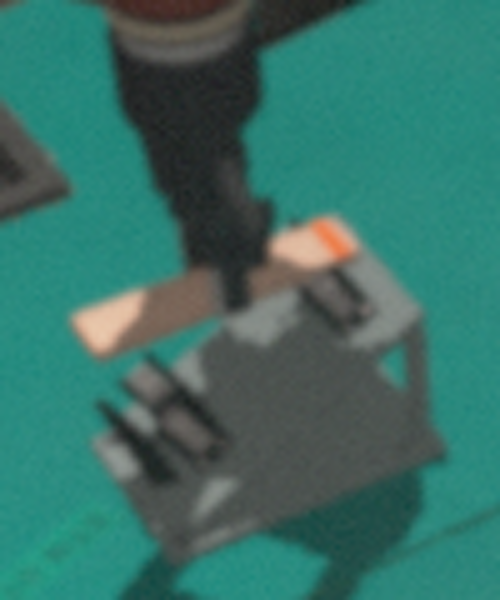

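Request:
{"api": "carry_out", "payload": {
  "moves": [0.3, 0.3, 0, 0, 0, 0.3, 0.5, 0, 0, 0, 0.3, 0.7, 0, 0, 0, 0.3, 0.9, 0, -0.05, 0, 0.3, 0.9, 0, -0.05, 0]
}}

```text
time: 12.18
tool_pos: [0.4749, 0.3781, 0.1248]
tool_rot: [0.016, -0.706, 0.016, 0.707]
contact_force: [-2.8, 0.3, 1.3]
gripper_width: 0.372
```

```bash
python3 - <<'E'
from ov import *
im=imaging.grab_frame('wrist')[:,:,::-1].copy()
crop(im,210,50,140,130,4,'pics/w15z.png')
s=imaging.grab_frame('scene')[:,:,::-1]; crop(s,170,100,100,120,5,'pics/s15.png')
goto([.4747,.3783,.1300],1.529)
E
```

```text
tcp [0.4749 0.3781 0.1251] xaxis [-0.001 -0.    -1.   ] yhead -1.615 F [-3.3  0.2 -0. ] t 12.28 grip 0.377 j6 2.16
shift cm [-0.49 -0.02  0.02] twist -0.0022612050367918357
```

View pics/w15z.png

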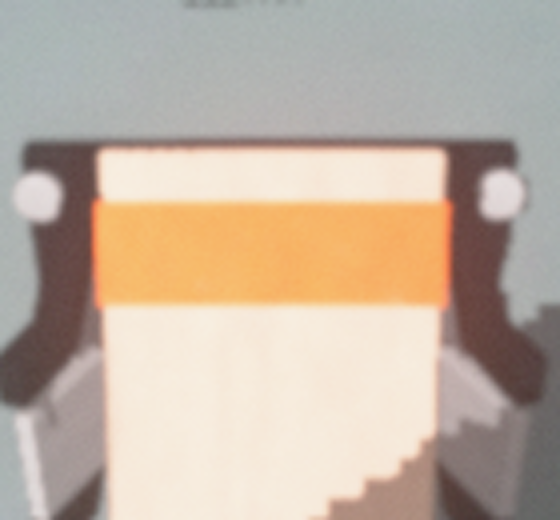

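View pics/s15.png

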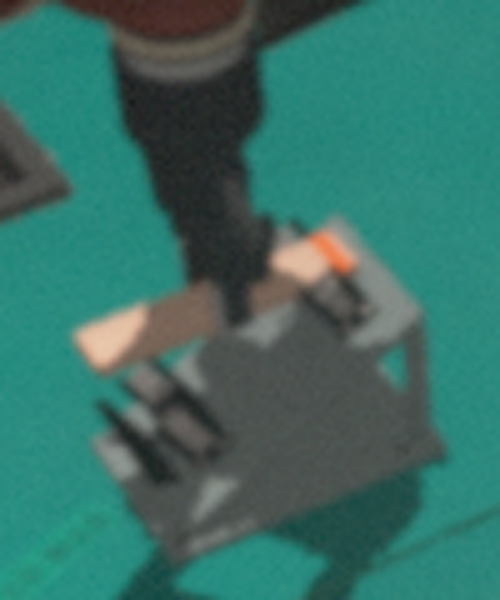

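Request:
{"api": "carry_out", "payload": {
  "moves": [0.3, 0, 0, -0.3, 0, 0.3, 0.2, 0, -0.5, 0, 0.3, 0.4, 0, -0.6, 0, 0.3, 0.6, 0, -0.7, 0, 0.3, 0.8, 0, -0.7, 0, 0.3, 0.8, 0, -0.7, 0]
}}

```text
time: 12.78
tool_pos: [0.4819, 0.3779, 0.1175]
tool_rot: [0.016, -0.706, 0.016, 0.707]
contact_force: [-5.1, -1.1, 3.3]
gripper_width: 0.377
```

```bash
python3 - <<'E'
from ov import *
im=imaging.grab_frame('wrist')[:,:,::-1].copy()
crop(im,210,50,140,130,4,'pics/w16z.png')
s=imaging.grab_frame('scene')[:,:,::-1]; crop(s,170,100,100,120,5,'pics/s16.png')
goto([.4857,.3783,.1010],1.529)
E
```

```text
tcp [0.4818 0.3779 0.1176] xaxis [-0.001 -0.    -1.   ] yhead -1.615 F [-5.2 -0.6  2.2] t 12.88 grip 0.378 j6 2.16
shift cm [ 1.66 -0.06 -0.39] twist -0.0023028280436161452
```

View pics/w16z.png

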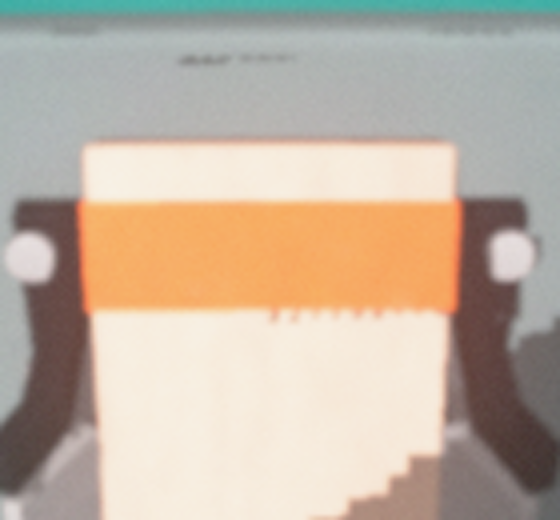

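View pics/s16.png

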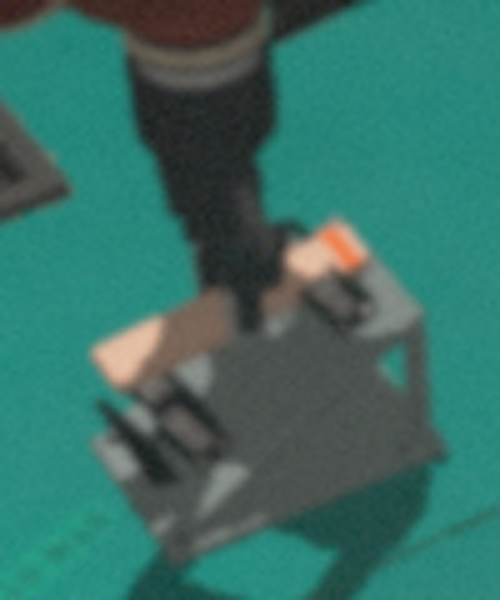

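Request:
{"api": "carry_out", "payload": {
  "moves": [0.3, 0.3, 0, -0.1, 0, 0.3, 0.6, 0, -0.2, 0, 0.3, 0.9, 0, -0.25, 0, 0.3, 1.2, 0, -0.3, 0, 0.3, 1.5, 0, -0.35, 0, 0.3, 1.5, 0, -0.35, 0]
}}

```text
time: 13.38
tool_pos: [0.4856, 0.3777, 0.1022]
tool_rot: [0.015, -0.707, 0.016, 0.707]
contact_force: [-4.8, 0.5, 2.1]
gripper_width: 0.377
```

```bash
python3 - <<'E'
from ov import *
im=imaging.grab_frame('wrist')[:,:,::-1].copy()
crop(im,190,50,180,150,4,'pics/w17z.png')
s=imaging.grab_frame('scene')[:,:,::-1]; crop(s,170,100,100,120,5,'pics/s17.png')
goto([.4857,.3783,.1010],1.529)
E
```

```text
tcp [0.4855 0.3777 0.1022] xaxis [-0.001 -0.    -1.   ] yhead -1.615 F [-4.9 -0.4  2.6] t 13.48 grip 0.373 j6 2.15
shift cm [ 0.12 -0.06 -0.01] twist -0.0020297711505099514
```

View pics/w17z.png

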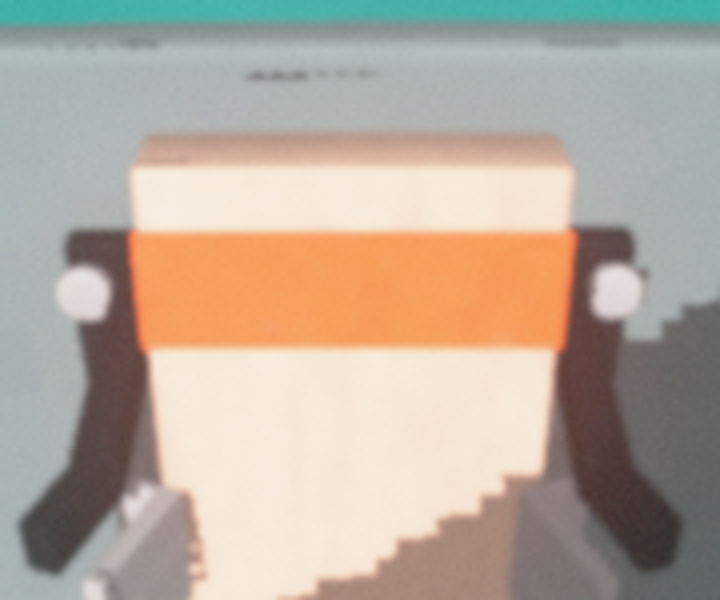

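View pics/s17.png

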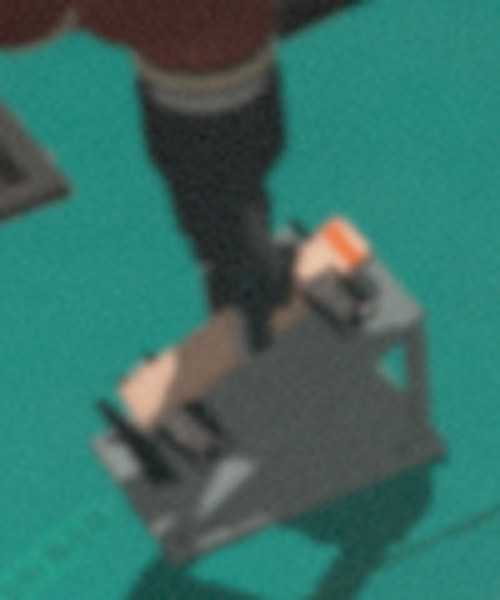

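Request:
{"api": "carry_out", "payload": {
  "moves": [0.5, 0.05, 0, 0, 0, 0.65, 0.05, 0, 0, 0, 0.65, 0.05, 0, 0, 0, 0.65, 0.05, 0, 0, 0, 0.65, -2, 0, 0, 0, 0.65, -6, 0, 0, 0, 0.65, -10, 0, 0, 0, 0.65, -12, 0, 0, 0]
}}

```text
time: 14.15
tool_pos: [0.4878, 0.3785, 0.2282]
tool_rot: [-0.017, 0.709, -0.014, -0.705]
contact_force: [0.6, 0.3, 1.5]
gripper_width: 0.652
```

```bash
python3 - <<'E'
from ov import *
im=imaging.grab_frame('wrist')[:,:,::-1].copy()
cv2.imwrite('pics/w18.png',im)
s=imaging.grab_frame('scene')[:,:,::-1]; crop(s,170,100,100,120,5,'pics/s18.png')
goto([.4387,.3797,.150],-.042)
E
```

```text
tcp [0.4888 0.3791 0.2292] xaxis [ 0.01   0.006 -1.   ] yhead -1.615 F [ 0.9 -0.4  1. ] t 14.25 grip 0.652 j6 2.15
shift cm [7.87 0.22 5.08] twist 1.5684856942893477
```

View pics/w18.png

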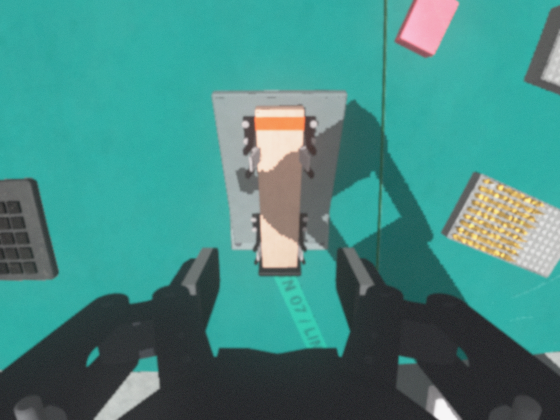

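View pics/s18.png

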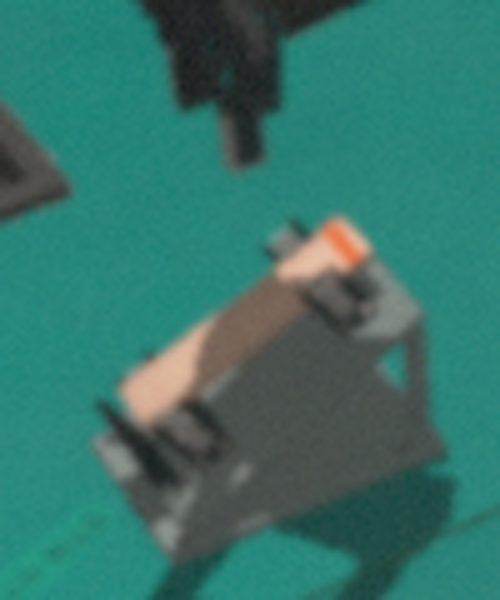

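```bash
python3 - <<'E'
from ov import *
im=cv2.imread('pics/w18.png')
crop(im,225,85,110,200,3,'pics/w18z.png')
E
```

```text
(no output)
```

View pics/w18z.png

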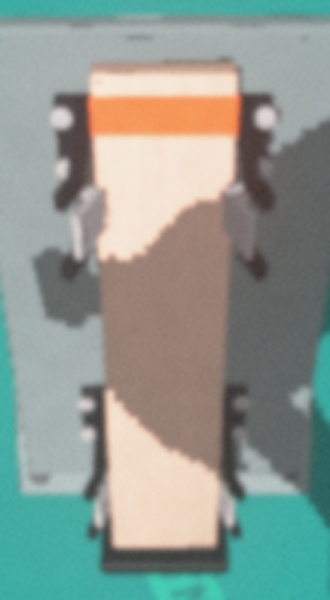

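Request:
{"api": "carry_out", "payload": {
  "moves": [0.4, 0, 0.2, 5.1, -0.125, 0, 0, 0.2, 5.1, -0.25, 0, 0, 0.2, 5.1, -0.375, 0, 0, 0.2, 5.1, -0.5, 0, 0, 0.2, 5.1, -0.625, 0, 0, 0.2, 5.1, -0.75, 0, 0, 0.2, 5.1, -0.875, 0, 2, 0.2, 5.1, -1.0, 0, 4, 0.2, 5.1, -1.125, 0, 5, 0.2, 5.1, -1.25, 0, 6, 0.2, 5.1, -1.375, 0, 7, 0.2, 5.1, -1.5]
}}

```text
time: 15.25
tool_pos: [0.4342, 0.3772, 0.1498]
tool_rot: [-0.472, -0.526, -0.472, 0.527]
contact_force: [0.8, -0.0, -0.3]
gripper_width: 0.003
```

Request:
{"api": "carry_out", "payload": {
  "moves": [0, 0, 0, 0, -0.073, 0, 0, 0, 0, -0.073, 0, 0, 0, 0, -0.073]
}}

```text
time: 15.5
tool_pos: [0.4345, 0.3775, 0.1511]
tool_rot: [-0.489, -0.51, -0.489, 0.511]
contact_force: [-0.0, -1.1, -0.1]
gripper_width: 0.001
```

```bash
python3 - <<'E'
from ov import *
im=imaging.grab_frame('wrist')[:,:,::-1].copy()
cv2.imwrite('pics/w19.png',im)
s=imaging.grab_frame('scene')[:,:,::-1]; crop(s,170,100,100,120,5,'pics/s19.png')
goto([.4387,.3797,.094],-.042)
E
```

```text
tcp [0.4349 0.3778 0.1522] xaxis [ 0. -0. -1.] yhead -0.044 F [-0.8  0.3 -0.2] t 15.6 grip 0.001 j6 0.63
shift cm [ 5.82  0.37 -0.21] twist -0.0016368961110961866
```

View pics/w19.png

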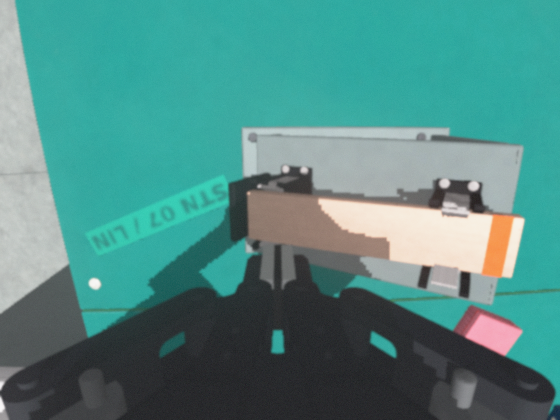

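View pics/s19.png

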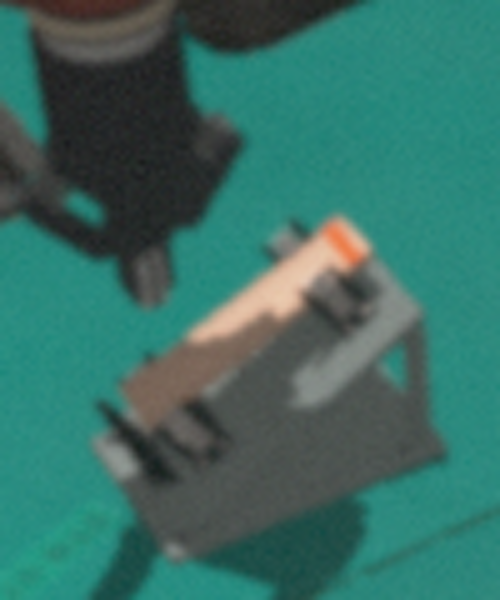

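Request:
{"api": "carry_out", "payload": {
  "moves": [0, 2, 0.4, -0.2, 0, 0, 4, 0.4, -0.2, 0, 0, 5, 0.4, -0.2, 0, 0, 5.4, 0.4, -0.2, 0, 0, 5.6, 0.4, -0.2, 0, 0, 5.6, 0.4, -0.2, 0]
}}

```text
time: 16.1
tool_pos: [0.4391, 0.3798, 0.0965]
tool_rot: [0.489, 0.511, 0.489, -0.51]
contact_force: [0.4, 1.1, 0.1]
gripper_width: -0.004
```

```bash
python3 - <<'E'
from ov import *
im=imaging.grab_frame('wrist')[:,:,::-1].copy()
crop(im,120,60,430,300,1.8,'pics/w20.png')
s=imaging.grab_frame('scene')[:,:,::-1]; crop(s,170,100,100,120,5,'pics/s20.png')
goto([.4387,.3797,.094],-.042)
E
```

```text
tcp [0.4396 0.3802 0.0975] xaxis [ 0.002  0.001 -1.   ] yhead -0.042 F [ 0.1  0.1 -0. ] t 16.2 grip -0.003 j6 0.63
shift cm [ 0.35 -0.09  0.05] twist -0.00014322660834120704
```

View pics/w20.png

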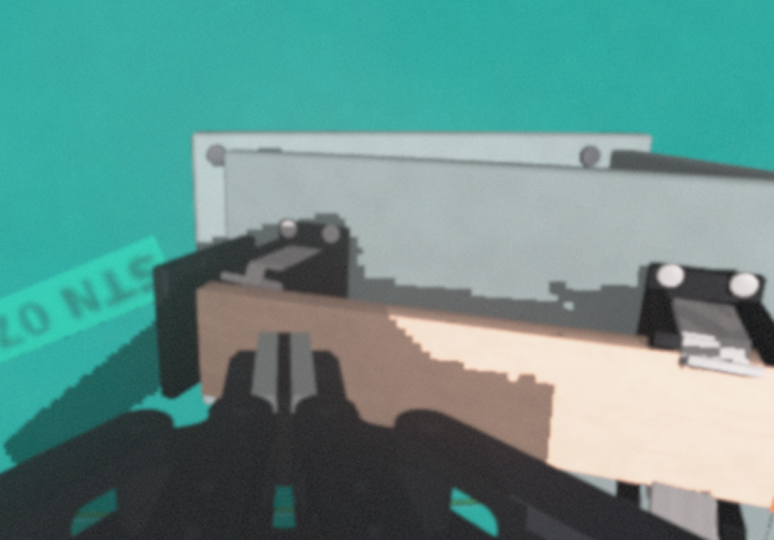

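View pics/s20.png

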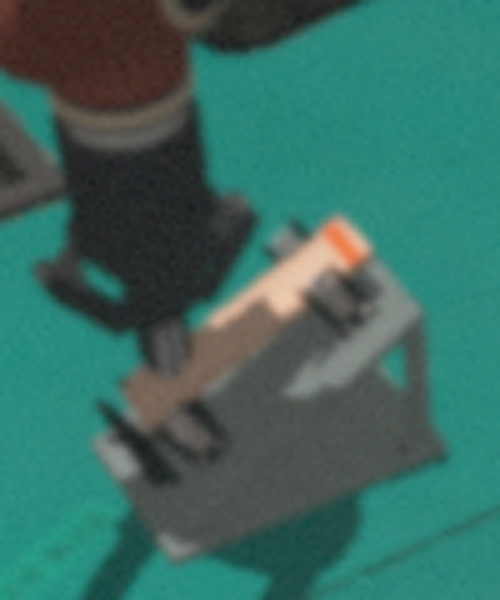

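Request:
{"api": "carry_out", "payload": {
  "moves": [0, 0.2, -0.05, 0, 0, 0, 0.4, -0.05, 0, 0, 0, 0.6, -0.05, 0, 0, 0, 0.6, -0.05, 0, 0]
}}

```text
time: 16.53
tool_pos: [0.4387, 0.38, 0.0908]
tool_rot: [0.489, 0.511, 0.489, -0.51]
contact_force: [0.2, 0.5, 0.3]
gripper_width: -0.001
```

Request:
{"api": "carry_out", "payload": {
  "moves": [0, 0.2, 0, 0, 0, 0, 0.4, 0, 0, 0, 0, 0.4, 0, 0, 0]
}}

```text
time: 16.78
tool_pos: [0.4383, 0.3796, 0.0858]
tool_rot: [-0.489, -0.51, -0.489, 0.511]
contact_force: [0.1, 1.4, 1.4]
gripper_width: 0.002
```

Request:
{"api": "carry_out", "payload": {
  "moves": [0, 0.2, 0, 0, 0, 0, 0.4, 0, 0, 0, 0, 0.4, 0, 0, 0]
}}

```text
time: 17.03
tool_pos: [0.4381, 0.3794, 0.0814]
tool_rot: [-0.489, -0.51, -0.489, 0.511]
contact_force: [0.3, -0.1, 0.6]
gripper_width: -0.0
```

```bash
python3 - <<'E'
from ov import *
im=imaging.grab_frame('wrist')[:,:,::-1].copy()
crop(im,120,60,430,300,1.8,'pics/w21.png')
goto([.4387,.3797,.094],-.042)
E
```

```text
tcp [0.4381 0.3793 0.0815] xaxis [-0.001 -0.001 -1.   ] yhead -0.042 F [-0.   0.6  0.1] t 17.08 grip -0.001 j6 0.63
shift cm [-1.25  0.06 -0.04] twist 1.13194449211651e-05
```

View pics/w21.png

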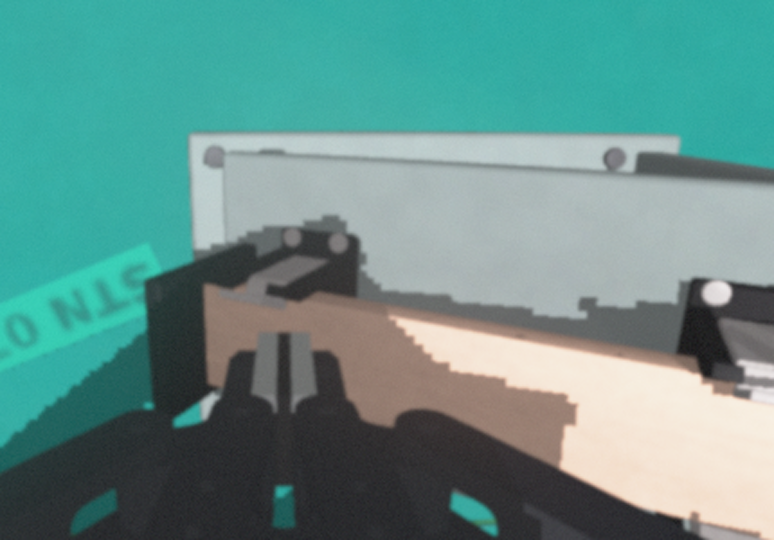

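Request:
{"api": "carry_out", "payload": {
  "moves": [0, 0.2, 0, 0, 0, 0, 0.3, 0, 0, 0, 0, 0.3, 0, 0, 0]
}}

```text
time: 17.33
tool_pos: [0.4382, 0.3795, 0.0788]
tool_rot: [-0.489, -0.51, -0.489, 0.511]
contact_force: [-0.2, -0.6, -1.0]
gripper_width: -0.001
```

Request:
{"api": "carry_out", "payload": {
  "moves": [0, 0.1, 0, 0, 0, 0, 0.2, 0, 0, 0, 0, 0.2, 0, 0, 0]
}}

```text
time: 17.58
tool_pos: [0.4386, 0.3797, 0.0784]
tool_rot: [-0.489, -0.51, -0.489, 0.511]
contact_force: [-3.2, -3.1, 5.8]
gripper_width: -0.002
```

Request:
{"api": "carry_out", "payload": {
  "moves": [0, 0.1, 0, 0, 0, 0, 0.2, 0, 0, 0, 0, 0.3, 0, 0, 0, 0, 0.3, 0, 0, 0]
}}

```text
time: 17.92
tool_pos: [0.4389, 0.3798, 0.078]
tool_rot: [-0.49, -0.51, -0.489, 0.511]
contact_force: [-8.5, -7.0, 19.0]
gripper_width: 0.004
```

Request:
{"api": "carry_out", "payload": {
  "moves": [0, 0.1, 0, 0, 0, 0, 0.2, 0, 0, 0, 0, 0.3, 0, 0, 0, 0, 0.3, 0, 0, 0]
}}

```text
time: 18.25
tool_pos: [0.4392, 0.3799, 0.0777]
tool_rot: [-0.49, -0.51, -0.489, 0.511]
contact_force: [-14.6, -10.7, 32.3]
gripper_width: 0.002
```

Request:
{"api": "carry_out", "payload": {
  "moves": [0, -0.6, 0, 0, 0, 0, -3, 0, 0, 0, 0, -7, 0, 0, 0, 0, -10, 0, -2, 0, 0, -12, 0, -5, 0, 0, -14, 0, -5, 0, 0, -14, 0, -5, 0]
}}

```text
time: 18.83
tool_pos: [0.4425, 0.4323, 0.2172]
tool_rot: [0.49, 0.513, 0.489, -0.507]
contact_force: [-0.8, 0.5, 1.1]
gripper_width: -0.001
```

```bash
python3 - <<'E'
from ov import *
import pickle
i=imaging.camera_info('wrist');im=imaging.grab_frame('wrist')[:,:,::-1].copy()
cv2.imwrite('pics/w22.png',im); pickle.dump(i,open('w22.pkl','wb'))
crop(im,150,80,400,230,2,'pics/w22z.png')
s=imaging.grab_frame('scene')[:,:,::-1]; crop(s,180,120,90,100,6,'pics/s22.png')
goto([.4387,.3797,.094],-.042)
E
```

```text
tcp [0.4408 0.4299 0.2118] xaxis [ 0.001  0.001 -1.   ] yhead -0.042 F [ 0.5 -0.1 -0.6] t 18.93 grip -0.001 j6 0.69
shift cm [11.77 -0.02  5.03] twist 0.0002484717604906983
```

View pics/w22.png

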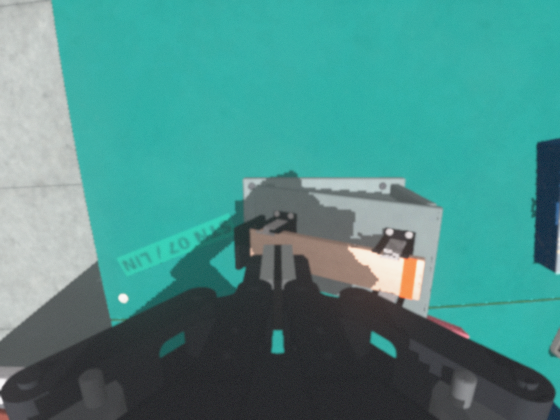

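View pics/s22.png

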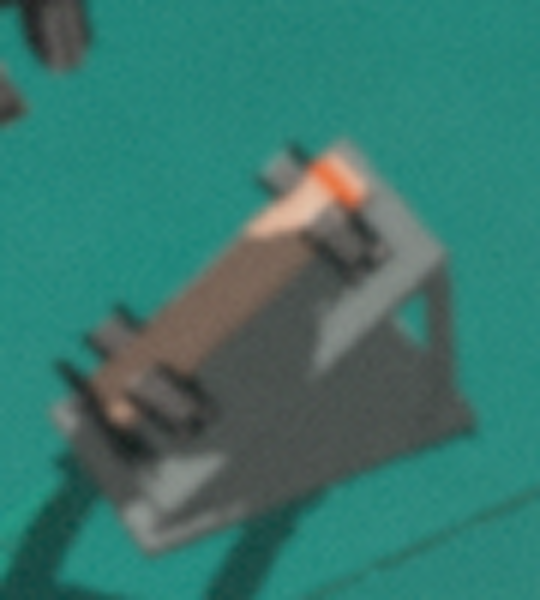

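Request:
{"api": "carry_out", "payload": {
  "moves": [0, -3, 2, 4, 0, 0, -5, 3, 8, 0, 0, -5, 4, 12, 0, 0, -5, 4, 12, 0, 0, -5, 4, 12, 0, 0, -5, 4, 12, 0]
}}

```text
time: 19.43
tool_pos: [0.4749, 0.3071, 0.2592]
tool_rot: [-0.488, -0.51, -0.489, 0.512]
contact_force: [-0.4, 0.9, -0.5]
gripper_width: 0.001
```

```bash
cat >> ov.py <<'E'
def bar(name,im,pose,off,s,fn,info=None,yc=.001,z0=0):
    C,S=stand_pts(*pose); x0,y0,w,h=off
    im=cv2.resize(im[y0:y0+h,x0:x0+w],None,fx=s,fy=s,interpolation=cv2.INTER_CUBIC)
    P=C([(a*.0175,yc+b*.08,z0+.009) for a,b in((-1,-1),(1,-1),(1,1),(-1,1))])
    p=(w2px(name,P,info)-[x0,y0]+.5)*s-.5
    cv2.polylines(im,[np.round(p).astype(int)],True,(255,0,0),1); cv2.imwrite(fn,im)
E
python3 - <<'E'
from ov import *
import pickle
i=imaging.camera_info('wrist');im=imaging.grab_frame('wrist')[:,:,::-1].copy()
cv2.imwrite('pics/w23.png',im); pickle.dump(i,open('w23.pkl','wb'))
s=imaging.grab_frame('scene')[:,:,::-1].copy();t=imaging.grab_frame('top')[:,:,::-1].copy()
cv2.imwrite('pics/s23.png',s);cv2.imwrite('pics/t23.png',t)
p=(.4887,.3776,-.042)
bar('scene',s,p,(180,120,90,100),6,'pics/s23o.png')
bar('top',t,p,(130,165,80,95),6,'pics/t23o.png')
bar('wrist',im,p,(80,0,400,260),2,'pics/w23o.png',i)
goto([.4387,.3797,.094],-.042)
E
```

```text
tcp [0.4746 0.3087 0.2596] xaxis [-0.003 -0.001 -1.   ] yhead -0.041 F [-0.5  0.1  0.2] t 19.58 grip 0.004 j6 0.49
shift cm [16.56 -3.84 -6.96] twist 0.0010277391678057413
```

View pics/w23o.png

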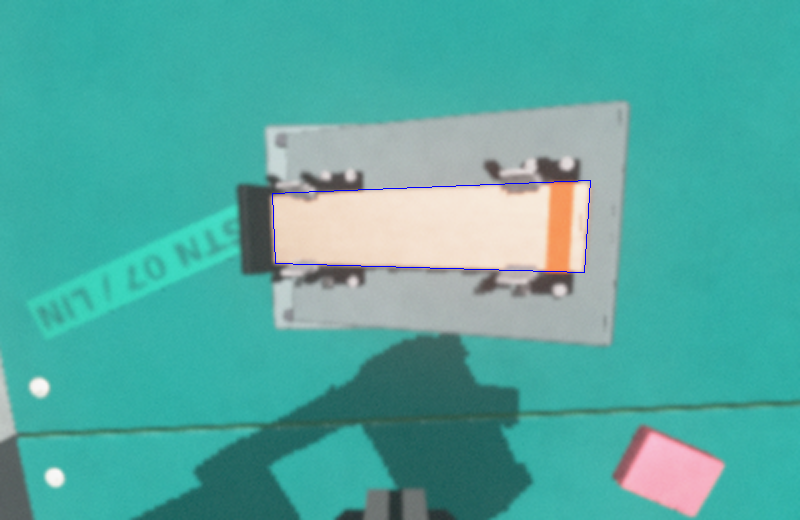

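View pics/s23o.png

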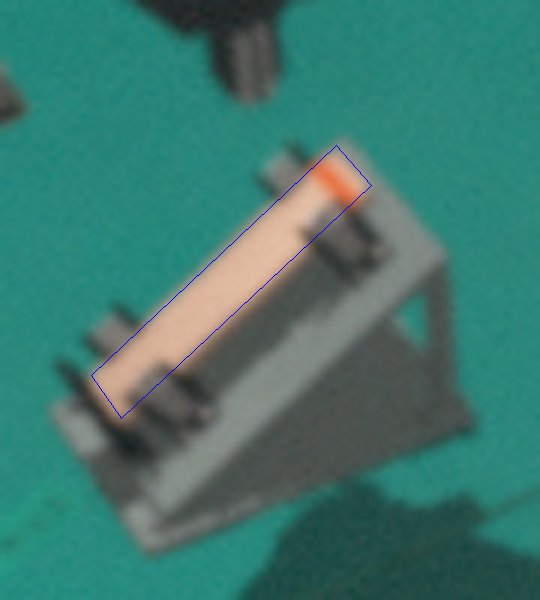

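View pics/t23o.png

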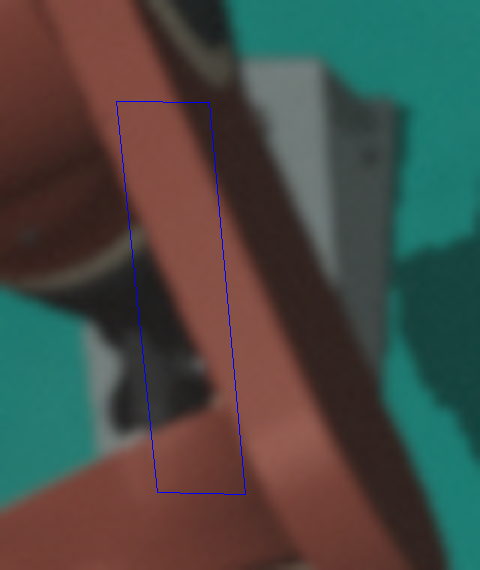

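```bash
python3 - <<'E'
from ov import *
goto([.5007,.3771,.170],1.529)
E
```

```text
tcp [0.4746 0.3087 0.2596] xaxis [-0.003 -0.001 -1.   ] yhead -0.041 F [-0.5  0.1  0.2] t 19.58 grip 0.004 j6 0.49
shift cm [ 8.95  2.35 -6.94] twist -1.569972260832194
```

Request:
{"api": "carry_out", "payload": {
  "moves": [0, 0, 2.3, -6.9, -0.125, 0, 0, 2.3, -6.9, -0.25, 0, 0, 2.3, -6.9, -0.375, 0, 0, 2.3, -6.9, -0.5, 0, 0, 2.3, -6.9, -0.625, 0, 0, 2.3, -6.9, -0.75, 0, 0, 2.3, -6.9, -0.875, 0, 0, 2.3, -6.9, -1.0, 0, 2, 2.3, -6.9, -1.125, 0, 4, 2.3, -6.9, -1.25, 0, 6, 2.3, -6.9, -1.375, 0, 8, 2.3, -6.9, -1.5]
}}

```text
time: 20.58
tool_pos: [0.5004, 0.3773, 0.1795]
tool_rot: [0.706, 0.037, 0.707, -0.037]
contact_force: [-0.0, -1.1, 0.7]
gripper_width: 0.0
```

Request:
{"api": "carry_out", "payload": {
  "moves": [0, 0, 0, 0, -0.07, 0, 0, 0, 0, -0.07, 0, 0, 0, 0, -0.07]
}}

```text
time: 20.83
tool_pos: [0.5007, 0.377, 0.1806]
tool_rot: [0.707, 0.015, 0.707, -0.015]
contact_force: [-0.2, -0.6, 0.4]
gripper_width: 0.0
```

```bash
python3 - <<'E'
from ov import *
s=imaging.grab_frame('scene')[:,:,::-1].copy()
crop(s,150,80,130,140,4,'pics/s24.png')
goto([.5007,.3771,.125],1.529)
E
```

```text
tcp [0.5012 0.377  0.1815] xaxis [ 0.  0. -1.] yhead 1.527 F [-0.4 -0.1 -0.4] t 20.88 grip -0.004 j6 -1.0
shift cm [ 5.65  0.   -0.05] twist -0.001583265101845921
```

View pics/s24.png

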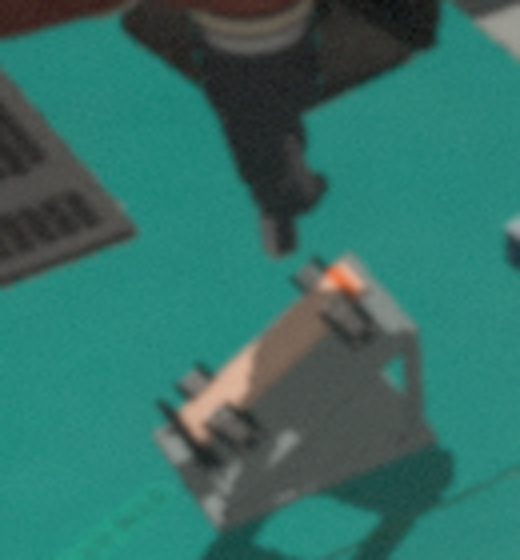

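Request:
{"api": "carry_out", "payload": {
  "moves": [0, 3, 0, 0, 0, 0, 5, 0, 0, 0, 0, 5.6, 0, 0, 0, 0, 6, 0, 0, 0, 0, 6.2, 0, 0, 0, 0, 6.2, 0, 0, 0]
}}

```text
time: 21.38
tool_pos: [0.502, 0.3765, 0.1205]
tool_rot: [0.707, 0.016, 0.706, -0.015]
contact_force: [0.3, -0.7, 0.5]
gripper_width: 0.002
```

Request:
{"api": "carry_out", "payload": {
  "moves": [0, 0.1, 0, 0, 0, 0, 0.2, 0, 0, 0, 0, 0.3, 0, 0, 0, 0, 0.3, 0, 0, 0]
}}

```text
time: 21.72
tool_pos: [0.5015, 0.3762, 0.1167]
tool_rot: [0.707, 0.015, 0.707, -0.015]
contact_force: [-0.3, -0.0, -1.2]
gripper_width: 0.002
```

Request:
{"api": "carry_out", "payload": {
  "moves": [0, 0.1, 0, 0, 0, 0, 0.2, 0, 0, 0, 0, 0.2, 0, 0, 0]
}}

```text
time: 21.97
tool_pos: [0.5017, 0.3763, 0.116]
tool_rot: [0.707, 0.015, 0.707, -0.015]
contact_force: [-2.6, -1.7, 6.0]
gripper_width: 0.004
```

Request:
{"api": "carry_out", "payload": {
  "moves": [0, 0.1, 0, 0, 0, 0, 0.2, 0, 0, 0, 0, 0.2, 0, 0, 0]
}}

```text
time: 22.22
tool_pos: [0.5018, 0.3764, 0.1158]
tool_rot: [0.707, 0.015, 0.707, -0.015]
contact_force: [-6.4, -4.4, 14.2]
gripper_width: 0.002
```

Request:
{"api": "carry_out", "payload": {
  "moves": [0, 0.2, 0, 0, 0, 0, 0.4, 0, 0, 0, 0, 0.4, 0, 0, 0]
}}

```text
time: 22.47
tool_pos: [0.502, 0.3765, 0.1155]
tool_rot: [0.707, 0.015, 0.707, -0.015]
contact_force: [-14.5, -9.0, 29.8]
gripper_width: -0.004
```

Request:
{"api": "carry_out", "payload": {
  "moves": [0, -1, 0, 0, 0, 0, -4, 0, 0, 0, 0, -8, 0, 0, 0, 0, -12, 0, 0, 0, 0, -14, -2, -4, 0, 0, -14, -4, -8, 0, 0, -14, -6, -12, 0, 0, -14, -8, -16, 0, 0, -14, -8, -20, 0, 0, -14, -8, -20, 0, 0, -14, -8, -20, 0]
}}

```text
time: 23.38
tool_pos: [0.2958, 0.3045, 0.2484]
tool_rot: [0.707, 0.015, 0.707, -0.014]
contact_force: [0.3, 0.3, 0.1]
gripper_width: -0.003
```

```bash
python3 - <<'E'
from ov import *
import pickle
goto([.5007,.3771,.125],1.529)
i=imaging.camera_info('wrist');im=imaging.grab_frame('wrist')[:,:,::-1].copy();cv2.imwrite('pics/w25.png',im)
s=imaging.grab_frame('scene')[:,:,::-1].copy();t=imaging.grab_frame('top')[:,:,::-1].copy()
cv2.imwrite('pics/t25.png',t);cv2.imwrite('pics/s25.png',s)
p=(.4887,.3776,-.042)
bar('scene',s,p,(180,120,90,100),6,'pics/s25o.png')
bar('top',t,p,(130,165,80,95),6,'pics/t25o.png')
crop(t,60,80,320,220,2.4,'pics/t25z.png')
E
```

```text
tcp [0.2958 0.3045 0.2484] xaxis [ 0.001  0.001 -1.   ] yhead 1.53 F [0.3 0.3 0.1] t 23.38 grip -0.003 j6 -0.91
shift cm [12.37  8.07 20.17] twist 0.001230039866612298
```

View pics/s25o.png

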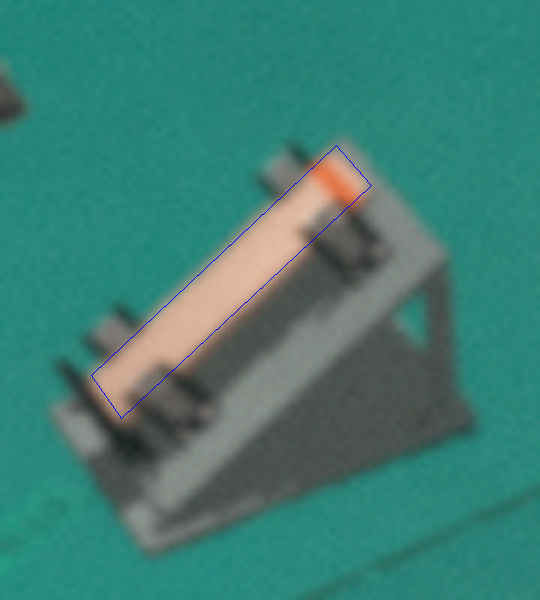

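View pics/t25o.png

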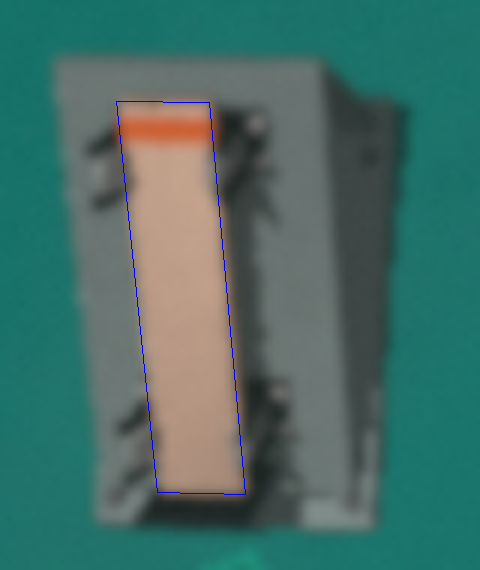

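View pics/t25z.png

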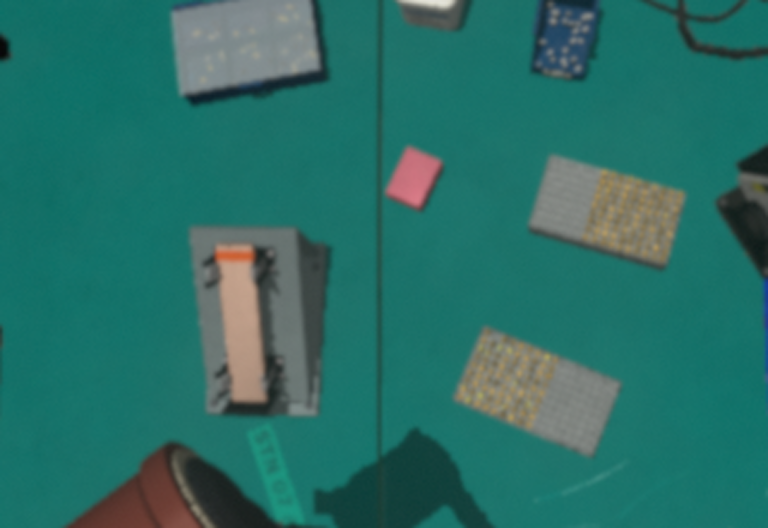

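View pics/w25.png

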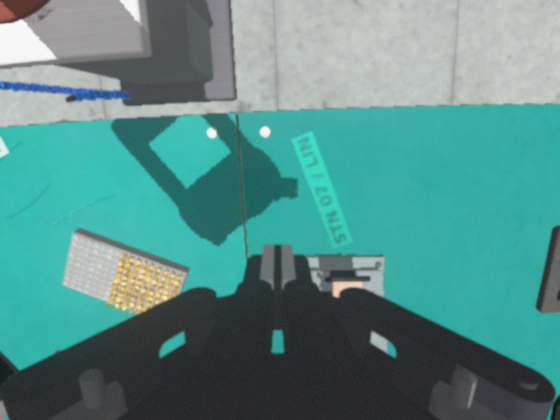

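```bash
python3 - <<'E'
from plant import workorder
print(workorder.job_done())
E
```

```text
the job is handed in; nothing more can be done
None
```

The bar is in the stand and looks fully home on both supports. The part box is flat on the bench, and I handed the job in at about 23.5 s of the 54 s allowed.

**What I did**
- **Part box:** I gripped it along the bar and set it down right way up at about (0.65, 0.22). The contact force at set-down was about 7 N.
- **Bar:** The tool can only point straight down, so I carried the bar level to the stand. I lowered its upper end into the upper clips and let the bar tilt in the grip until it lay down the slope.
- **Pressing:** I released the bar and pressed it with shut fingertips, once near each end, to about 30 N.

**Last checks**
- **Depth:** At each end the fingertips met the bar within about 1–1.5 mm of its home height. They then moved under 1 mm as the force rose to about 30 N, so both ends are bottomed.
- **Clips and position:** The scene and top pictures show all the clips over the bar's edges, its lower end at the end stop, and its outline within about 2 mm of the computed home position.
- **Box and fixtures:** The box lies flat. By eye, the two pin fixtures are where they started; I didn't measure them again. The arm is clear of everything.

**What disagreed**
- **Lower end:** I expected it to stop on the clip flares, but it was already down when I came to press it. I did not see the moment it snapped.
- **Sideways force:** There was 9 to 11 N sideways on the tool during both presses, and I did not find the cause. It had no visible effect.

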